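Refit the cover of an open relay box

ROBOT

A 6-joint arm with a two-finger parallel gripper is mounted at the origin on a cart in front of the work surface, level with it; the furniture and walls round the work are solid. World frame = base frame: x ahead of the robot, y to its left, z up, the work surface at z = 0. Lengths are in m, angles in rad, forces in N, time in s.
With the tool pointing down it reaches from about 0.275 to 0.875 m from the base axis. Payload 12.5 kg.
Tool frame: the origin (TCP) lies at the very end of the fingers, on their centre line; the grasp point (between the pads) lies 19 mm behind it; z points along the fingers, x is the direction in which the jaws open and shut, and the axes are right-handed (so a half turn about z gives the same grasp; the last joint's range is limited). The gripper opens to 85 mm and grips with 20 to 120 N. Pads are 22 mm wide; open, the fingers measure 114 mm over their backs; the gripper's body (76 mm by 85 mm) begins 54 mm behind the grasp point. The pads swing forward as they close: fully open they stand 13 mm farther back than shut.
Start: joints at [-1.356, 0.351, 1.652, -0, 1.139, -0.085], TCP at [0.162, -0.525, 0.231] pointing down, gripper open.
Joint ranges: [-2.75, 2.75], [-0.79, 2.1], [0.01, 2.65], [-1.57, 4.71], [0.07, 3.14], [-2.87, 2.87]. Speed limits (rad/s): [2.22, 2.22, 2.79, 3.14, 3.14, 3.14].

INTERFACE

Orientations are given as a unit quaternion [x, y, z, w].
In Python, from bench import ctrl, viewer gives the robot as it stands. The module is installed in compiled form; this text tells all that it offers.
- The arm moves only by the tool move_arm, never from a script. Its argument "moves" is a list of rows, each a list of 3 entries, a list of its own where there are three numbers: the shift along the tool's x, y, z in mm, then the turn, a rotation vector about the tool's x, y, z in rad, then the opening, from 0 (shut) to 1 (fully open). A call has 1 to 5 rows; each row is the pose to reach, as a shift and turn from the pose measured when the call began, along the tool's axes at that moment; what a row does not reach only later rows make up. A row lasts 1/12 s, in which the tool goes at most 41.7 mm and 7.16 degrees, less where a joint would pass 70% of its speed; a pose out of reach is approached as far as the arm can. A call with a gripper value outside its range is refused whole. The fingers move at their own pace and stop on an object; "squeeze" is the grip in N (left out, the last holds). Time passes only in rows, so rows that repeat a pose let the fingers close. It gives the time, the measured TCP pose, the force and the opening at its end, in the units of the state.
- ctrl.get_obs(): the state, without advancing time (a new reading comes with each control period).
- viewer.grab_frame(name): name is "scene" or "top" or "wrist"; returns (picture, depth): 480x640x3 uint8, red, green, blue; 480x640 float32, m along the optical axis (not along the pixel's ray), 0 where there is no reading.
- viewer.calibration(name): a dict with "camera_matrix" (3x3 intrinsics, pixels), "R" (3x3) and "t" (3): a world point X has camera coordinates R X + t; the wrist camera has in their place "hand_eye" (4x4, takes a point from camera to tool coordinates, whose origin is the TCP and whose axes are the tool frame's). Camera axes: x right, y down, z forward; pixel columns grow to the right and rows downward; lengths in m; the calibration is good to about 2 mm. A picture is of the moment at which its call begins: read the wrist's pose just before it. calibration takes no time and is no camera call.
- ctrl.close_job(): hands the job in, once; it reports no verdict.
Trained networks look in the newest picture that a camera, given by its name, has taken for a name from the list of things; names that differ only in an ending like _2 or _b are one class to them, and where a whole thing is asked for, a point or a joint stands for the part that bears it (a point fixed in the world has none). Each returns a list of dicts, best first, with "confidence" (0 to 1); they miss things now and then, are a little off and sometimes report something else, mostly with a low value. They report only what shows in the picture. A call takes as long as a camera call.
- viewer.search_frame(camera, name): "bbox" ([left, top, right, bottom] in pixels, round what is visible of it).
The state is a dict: "clock": time; "joint_positions": joint angles; "joint_vel": joint speeds; "tau": joint torques, N m; "ee_pos": TCP position; "eef_rot": TCP orientation; "ft_force": force on the tool from outside, world axes, zero at the start; "moment": the same for the moment, N m; "gripper_width": finger opening in m.
Only numpy, scipy, OpenCV 4.12 (cv2) and the standard library are available. Lean on these libraries where they do the work, as an engineer would, in place of code of your own. Each camera call takes 0.05 s, during which the arm holds its last target.

TASK

Close the open relay box: take its loose cover, which has a grip rib, hook the cover's front lip under the ledge at the slot end of the box with the other end still raised, then swing that end down and press it until the spring catch snaps over its tab and the cover lies flat and fully home. Do it gently, with no more than a firm thumb push, and leave the other things on the bench where they lie.

Things in the scene. Friction and masses are not known exactly. Their poses are not given: they have to be found in the camera images.
- seat (a point): middle of the seat, the 63 mm wide shelf round the relay box's open compartment, on which the cover rests. The box: grey, 126 (x) x 88 (y) mm, rim 8 mm above the seat, 50 mm above the bench, on soft rubber mounts on a fixed plate: it sinks up to 7 mm, 1 mm per 1.5 N. Axes: x from lip slot (-x end) to spring catch (+x end), y along the slot, z up. It cracks if pressed with over 30 N
- slot (a point): mouth of the lip slot, mid width and height, at seat (-43.3, 0, 2.5) mm. The slot is 5 mm high (its floor is the seat plane), 63 mm wide, runs 5.5 mm towards -x under a 3 mm thick ledge (ledge top = box rim) and ends in a wall at seat x = -48.75 mm. Axes as seat
- catch (a joint): steel spring catch, 20 mm wide, at the box's +x end: 0 = sprung forward, up to 0.006 m as its nose is pushed back (+x). Nose tip at seat x = 41 mm, its flat underside 3.5 mm above the seat; above it a lead-in slopes back at 25 deg from upright to 13 mm height. The cover's tab forces it back (spring 4 to 8 N, so 9 to 15 N of push on the thumb place), then it snaps over the tab
- interlock (a joint): white plunger 6 mm wide of the box's cover interlock switch, in the seat at seat (36, 0) mm; 0 = up, 3 mm above the seat; grows as the cover pushes it down into the seat (spring 1.5 to 3 N), about 0.002 to 0.003 m with the cover home. It lifts the cover's rear end again unless the catch holds it
- cover_grip (a point): middle of the grip rib of the loose cover (grey plate 80 x 60 x 8 mm, lying outer side up on the bench), 18 mm above its underside. Rib 10 mm thick (x), 40 mm long (y), from 8 to 26 mm above the underside; plate from x = -35 to +45 mm of here. Axes: x from lip to tab, y along the rib, z out of the outer face. Home: at seat (-5, 0, 18) mm, axes as seat, play 1 mm in x, 1.5 mm in y
- cover_lip (a point): middle of the front edge of the cover's lip, a 3 mm thick, 46 mm wide tongue standing 8 mm out of the plate's -x end, level with its underside; 43 mm to -x of and 16.5 mm below the rib's middle. Enters the slot only with the tab end raised, tilted by about 0.15 to 0.25 rad. Axes as cover_grip. Home: seat (-48, 0, 1.5) mm
- cover_rear (a point): middle of the end edge of the cover's rear tab, 2.5 mm thick, 18 mm wide, standing 4 mm out of the plate's +x end, level with its underside; 49 mm to +x of and 16.75 mm below the rib's middle. Axes as cover_grip. Home: seat (44, 0, 1.25) mm
- cover_press (a point): thumb place on the cover's flat outer face, between rib and tab, 35 mm to +x of and 10 mm below the rib's middle. Axes as cover_grip. Home: seat (30, 0, 8) mm
- driver: precision screwdriver with blue handle, 139 mm long, lying loose, bystander; origin under its middle
- cutters: side cutters, 126 x 48 x 12 mm, lying loose, bystander; origin under its middle
- spare_relay: spare relay, 20 x 28 x 15 mm block, loose, bystander; origin under its middle
- tweezers: black tweezers, 125 x 11 x 9 mm, loose, bystander; origin under its middle
- tip_pot: tip cleaner, dark round pot 63 mm wide, 44 mm high, loose, bystander; origin under its middle
- vial: small vial with dark cap, 21 mm wide, 42 mm high, loose, bystander; origin under its middle

How it is judged:
On the way, in this order (a step that is already met when the one before it is completed fails the run):
1. the cover's lip is under the ledge with its tab end still raised (x of cover_lip in the frame of seat between -0.0515 and -0.046 m and y of cover_lip in the frame of seat between -0.006 and 0.006 m and z of cover_lip in the frame of seat between -0.001 and 0.0045 m and angle between the z axis of cover_grip and the z axis of seat, either way round above 0.09 rad), for 0.1 s.
2. the cover lies flat on its seat and the catch has sprung back over the tab (x of cover_lip in the frame of seat between -0.0515 and -0.046 m and y of cover_lip in the frame of seat between -0.006 and 0.006 m and z of cover_lip in the frame of seat between -0.001 and 0.0045 m and z of cover_rear in the frame of seat below 0.0035 m and angle between the z axis of cover_grip and the z axis of seat, either way round below 0.03 rad and z of cover_lip in the frame of seat below 0.003 m and value of joint catch below 0.0015 m and value of joint interlock above 0.0012 m), for 0.3 s.
At the end, for the whole second after the job is handed in: the cover lies flat (within 0.03 rad) on the seat, its lip 2.7 mm or more under the ledge and within 1.5 mm of its resting height, its tab end within 2.25 mm of the seat, the interlock plunger down by over 1.2 mm and the catch sprung forward over the tab (joint below 1.5 mm) (all of step 2); the robot touches nothing.
It fails at once if something presses on the relay box with more than 30 N (contact force between relay_box and anything else above 30 N).
It fails at once if one of the bystanders is moved by more than 25 mm (distance of any of driver, cutters, spare_relay, tweezers, tip_pot, vial from where it was at the start of the episode above 0.025 m).
It also fails if it takes over 54 s, if anything falls off the work surface, if the arm or the gripper's body presses on something with over 40 N, if the wrist force passes 120 N, or if a joint passes its speed limit or range.

## Working session

There is one attempt and no reset: what is moved stays moved. The work goes in short steps, Python scripts to look and compute and a tool call to move; the robot and the scene stay as the last step left them, time stands still between calls to the robot, and variables do not carry over. Pictures are saved under pics/ and viewed, and the job is handed in when it is done.

Besides the shell and the picture viewer there is one more tool, called after "Request:" as name([rows], argument=value, ...), one row to a line, values as JSON. move_arm: Moves the arm, as the interface text tells. Its arguments: {"type":"object","properties":{"moves":{"type":"array","items":{"type":"array"}},"squeeze":{"type":"number"}},"required":["moves"]}

```bash
mkdir -p pics; cat > h.py <<'E'
import numpy as np, cv2
from scipy.spatial.transform import Rotation as Rn
from bench import ctrl, viewer
def grab(n,fn=None):
    o=ctrl.get_obs(); p,d=viewer.grab_frame(n)
    if fn: cv2.imwrite('pics/'+fn,p[:,:,::-1])
    return o,p,d
def cam2world(n,o):
    c=viewer.calibration(n)
    if n=='wrist':
        T=np.eye(4);T[:3,:3]=Rn.from_quat(o['eef_rot']).as_matrix();T[:3,3]=o['ee_pos']
        return np.array(c['camera_matrix']),T@np.array(c['hand_eye'])
    T=np.eye(4);R=np.array(c['R']);T[:3,:3]=R.T;T[:3,3]=-R.T@np.array(c['t'])
    return np.array(c['camera_matrix']),T
def cloud(n,o,d):
    K,T=cam2world(n,o)
    v,u=np.mgrid[0:480,0:640]
    P=np.stack([(u-K[0,2])/K[0,0]*d,(v-K[1,2])/K[1,1]*d,d],-1)
    W=P@T[:3,:3].T+T[:3,3]; W[d<=0]=np.nan
    return W
E
python3 - <<'E'
from h import *
for n in ['scene','top','wrist']:
    o,p,d=grab(n,n+'0.png'); np.save(n+'0.npy',cloud(n,o,d))
    for k in ['cover_grip','seat']:
        print(n,k,viewer.search_frame(n,k)[:2])
o=ctrl.get_obs();print(o)
E
```

```text
scene cover_grip [{'bbox': [237.5, 215.4, 270.4, 229.6], 'confidence': 0.59}]
scene seat [{'bbox': [296.7, 214.2, 343.5, 234.7], 'confidence': 0.7}]
top cover_grip [{'bbox': [210.9, 267.8, 234.4, 305.9], 'confidence': 0.72}]
top seat [{'bbox': [238.9, 189.8, 288.9, 247.0], 'confidence': 0.74}]
wrist cover_grip []
wrist seat []
{'clock': 0.45, 'joint_positions': array([-1.35563492e+00,  3.50769103e-01,  1.65186900e+00, -2.22795279e-06,
        1.13912076e+00, -8.46143131e-02]), 'joint_vel': array([ 1.71667742e-03, -6.28013940e-04,  1.32992247e-03, -4.07413463e-05,
        3.31403904e-04,  6.79467053e-04]), 'tau': array([-1.40955221e-04, -5.05662167e+01, -2.91434830e+01, -3.50551989e-05,
        1.31260887e-03,  6.73633053e-06]), 'ee_pos': array([ 0.1624229 , -0.5254126 ,  0.23122543]), 'eef_rot': array([ 8.04769164e-01, -5.93587892e-01, -6.31392826e-05, -5.40454560e-05]), 'ft_force': array([-0.40221816,  0.26835557, -0.06376523]), 'moment': array([-0.00142782, -0.04383004, -0.01902667]), 'gripper_width': 0.08530046176470675}
```

View pics/top0.png

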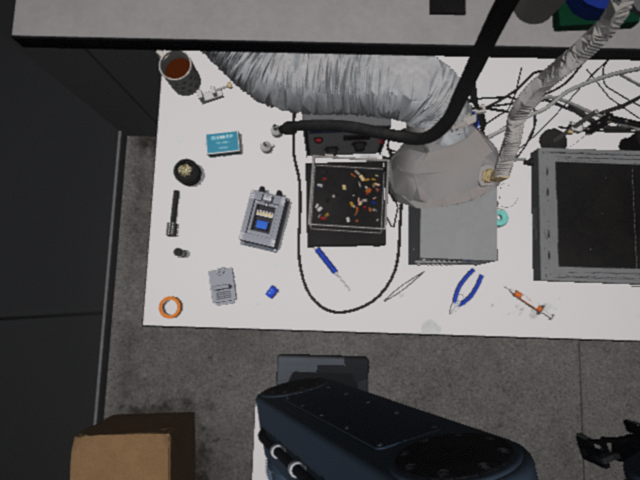

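View pics/scene0.png

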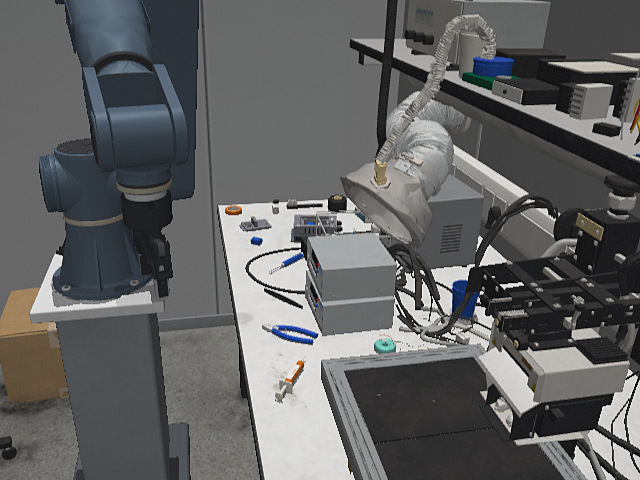

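```bash
python3 - <<'E'
import numpy as np,cv2
W=np.load('top0.npy'); p=cv2.imread('pics/top0.png')
for (v,u) in [(286,222),(286,200),(300,240),(218,264),(195,264),(240,250)]:
    print(v,u,W[v,u].round(4))
c=p[170:330,180:330]; cv2.imwrite('pics/topc.png',cv2.resize(c,None,fx=4,fy=4,interpolation=cv2.INTER_CUBIC)[:600])
E
```

```text
286 222 [0.4152 0.2504 0.0233]
286 200 [0.414  0.3101 0.0035]
300 240 [0.3823 0.209  0.0004]
218 264 [0.5861 0.1543 0.0269]
195 264 [0.6388 0.1534 0.0502]
240 250 [0.5269 0.1822 0.0515]
```

View pics/topc.png

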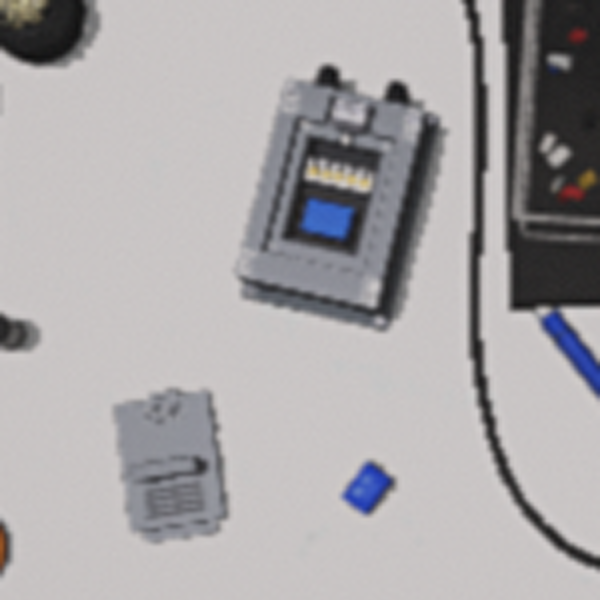

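View pics/wrist0.png

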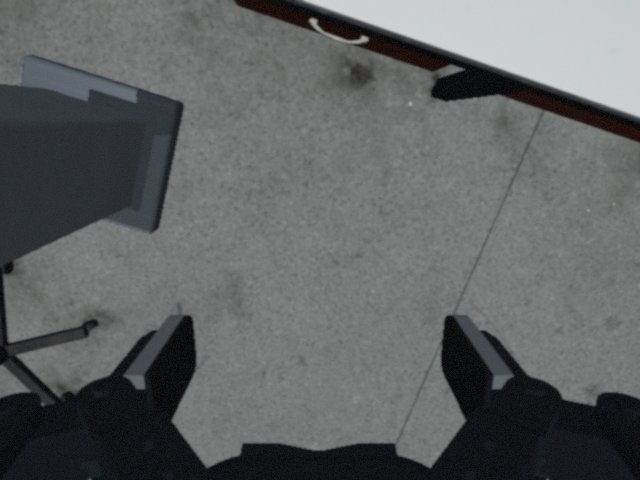

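```bash
python3 - <<'E'
import numpy as np,cv2
W=np.load('top0.npy').reshape(-1,3); S=np.load('scene0.npy').reshape(-1,3)
for nm,A in (('top',W),('scene',S)):
    A=A[~np.isnan(A[:,0])]
    A=A[(A[:,2]>-.02)&(A[:,2]<1)]
    print(nm)
    for x0 in np.arange(.2,.8,.1):
        r=[]
        for y0 in np.arange(-.7,.5,.1):
            m=(A[:,0]>=x0)&(A[:,0]<x0+.1)&(A[:,1]>=y0)&(A[:,1]<y0+.1)
            r.append('%.2f'%np.percentile(A[m,2],99.5) if m.sum()>3 else '--')
        print('%.1f'%x0,r)
E
```

```text
top
0.2 ['--', '--', '0.51', '--', '--', '0.77', '0.76', '0.58', '0.33', '--', '--', '--']
0.3 ['0.00', '0.02', '0.02', '0.01', '0.01', '0.01', '0.01', '0.01', '0.02', '0.01', '0.02', '0.01']
0.4 ['0.05', '0.05', '0.02', '0.17', '0.17', '0.01', '0.02', '0.01', '0.02', '0.03', '0.04', '0.01']
0.5 ['0.06', '0.05', '0.02', '0.17', '0.33', '0.32', '0.13', '0.13', '0.05', '0.05', '0.04', '0.01']
0.6 ['0.06', '0.05', '0.02', '0.57', '0.52', '0.74', '0.36', '0.13', '0.06', '0.01', '0.04', '0.01']
0.7 ['0.18', '0.11', '0.56', '0.64', '0.58', '0.53', '0.53', '0.53', '0.53', '0.53', '0.53', '0.53']
0.8 ['0.18', '0.19', '0.07', '0.18', '0.53', '0.54', '0.53', '0.53', '0.53', '0.53', '0.53', '0.53']
scene
0.2 ['--', '0.55', '0.58', '--', '--', '0.66', '0.47', '0.20', '--', '--', '--', '--']
0.3 ['0.00', '0.02', '0.00', '0.01', '0.00', '0.01', '0.01', '0.01', '0.02', '0.01', '0.02', '0.01']
0.4 ['0.05', '0.05', '0.02', '0.17', '0.17', '0.01', '0.01', '0.01', '0.02', '0.03', '0.04', '0.01']
0.5 ['0.05', '0.05', '0.02', '0.17', '0.33', '0.31', '0.13', '0.13', '0.05', '0.05', '0.04', '0.02']
0.6 ['0.05', '0.05', '0.02', '0.54', '0.51', '0.67', '0.35', '0.13', '0.06', '0.01', '0.04', '0.00']
0.7 ['0.60', '0.60', '0.56', '0.65', '0.61', '0.53', '0.59', '0.59', '0.53', '0.53', '0.53', '0.53']
0.8 ['0.62', '0.60', '0.59', '0.61', '0.61', '0.67', '0.67', '0.66', '0.66', '0.53', '0.53', '0.53']
```

```bash
cat >> h.py <<'E'
def rel(pos,R,o=None):
    o=o or ctrl.get_obs()
    R0=Rn.from_quat(o['eef_rot']).as_matrix()
    d=R0.T@(np.array(pos)-o['ee_pos'])*1000
    w=Rn.from_matrix(R0.T@R).as_rotvec()
    return d.round(1),w.round(3)
def down(h,tilt=0):
    # tool x along heading h (rad), z down; tilt>0 raises the +x side of held part
    h=float(h)
    X=np.array([np.cos(h),np.sin(h),0]);Z=np.array([0,0,-1.]);
    X2=X*np.cos(tilt)-Z*np.sin(tilt); Z2=Z*np.cos(tilt)+X*np.sin(tilt)
    return np.stack([X2,np.cross(Z2,X2),Z2],1)
E
python3 - <<'E'
from h import *
print(viewer.calibration('wrist'))
print(rel([.35,.05,.24],down(np.radians(0))))
E
```

```text
{'camera_matrix': array([[419.42135028,   0.        , 318.21859181],
       [  0.        , 419.42135028, 243.48360876],
       [  0.        ,   0.        ,   1.        ]]), 'hand_eye': array([[ 9.99999504e-01, -6.84908344e-04, -7.22599953e-04,
        -1.20232438e-03],
       [ 8.63848889e-04,  9.57716759e-01,  2.87711423e-01,
        -7.37781301e-02],
       [ 4.94990131e-04, -2.87711905e-01,  9.57716876e-01,
        -1.42665624e-01],
       [ 0.00000000e+00,  0.00000000e+00,  0.00000000e+00,
         1.00000000e+00]])}
(array([-494.4, -349.1,   -8.7]), array([-0.   ,  0.   , -1.271]))
```

Request:
move_arm([
  [[-35,-24,0],[0,0,-0.1],1],
  [[-70,-48,0],[0,0,-0.2],1],
  [[-105,-73,-5],[0,0,-0.3],1],
  [[-140,-98,-5],[0,0,-0.4],1],
  [[-175,-122,-5],[0,0,-0.5],1],
])

```text
clock: 0.87
ee_pos: [0.2259, -0.3255, 0.2364]
eef_rot: [0.927, -0.374, 0.0, 0.0]
ft_force: [1.3, -0.7, 1.0]
gripper_width: 0.0852
```

```bash
python3 - <<'E'
from h import *
print(ctrl.get_obs()['ee_pos'],rel([.37,.10,.24],down(np.radians(8))))
E
```

```text
[ 0.22592933 -0.32554237  0.23640361] (array([-191.4, -406.4,   -3.7]), array([ 0.   , -0.001, -0.906]))
```

Request:
move_arm([
  [[-17,-36,0],[0,0,-0.08],1],
  [[-34,-73,0],[0,0,-0.17],1],
  [[-52,-110,-1],[0,0,-0.26],1],
  [[-70,-147,-2],[0,0,-0.35],1],
  [[-87,-185,-3],[0,0,-0.44],1],
])

```text
clock: 1.28
ee_pos: [0.2915, -0.1301, 0.2396]
eef_rot: [0.987, -0.161, 0.001, 0.0]
ft_force: [1.7, -0.6, -0.4]
gripper_width: 0.0852
```

```bash
python3 - <<'E'
from h import *
print(ctrl.get_obs()['ee_pos'],rel([.39,.17,.24],down(np.radians(8))))
E
```

```text
[ 0.29145067 -0.13013838  0.23962518] (array([  -1.8, -315.9,   -0.5]), array([ 0.001, -0.001, -0.463]))
```

Request:
move_arm([
  [[8,-38,0],[0,0,-0.06],1],
  [[16,-76,0],[0,0,-0.12],1],
  [[24,-115,0],[0,0,-0.18],1],
  [[33,-154,0],[0,0,-0.24],1],
  [[42,-193,0],[0,0,-0.3],1],
])

```text
clock: 1.7
ee_pos: [0.3932, 0.0418, 0.2399]
eef_rot: [1.0, -0.01, 0.001, 0.0]
ft_force: [1.2, -1.7, 0.9]
gripper_width: 0.0855
```

```bash
python3 - <<'E'
from h import *
print(ctrl.get_obs()['ee_pos'],rel([.46,.25,.24],down(np.radians(8))))
E
```

```text
[0.39318596 0.04179371 0.23987868] (array([ 6.270e+01, -2.095e+02, -2.000e-01]), array([ 0.001, -0.002, -0.159]))
```

Request:
move_arm([
  [[12,-39,0],[0,0,-0.03],1],
  [[24,-78,0],[0,0,-0.06],1],
  [[36,-117,0],[0,0,-0.1],1],
  [[48,-155,0],[0,0,-0.13],1],
  [[58,-190,0],[0,0,-0.16],1],
])

```text
clock: 2.12
ee_pos: [0.4552, 0.2332, 0.2398]
eef_rot: [0.997, 0.071, 0.001, 0.001]
ft_force: [0.5, -1.3, 0.3]
gripper_width: 0.0853
```

```bash
python3 - <<'E'
from h import *
o,p,d=grab('wrist','w1.png'); np.savez('w1.npz',W=cloud('wrist',o,d),p=p)
print(o['ee_pos'],o['joint_vel'].round(3))
for k in ['cover_grip','seat','cover_lip','cover_rear','cover_press','slot','catch','interlock']:
    print(k,viewer.search_frame('wrist',k)[:2])
E
```

```text
[0.45517439 0.23316828 0.23979734] [ 0.683  0.542 -0.719 -0.004  0.175  0.324]
cover_grip [{'bbox': [225.8, 137.0, 330.5, 211.0], 'confidence': 0.56}, {'bbox': [583.6, 60.3, 638.4, 144.7], 'confidence': 0.52}]
seat [{'bbox': [360.4, 241.1, 534.2, 363.2], 'confidence': 0.98}]
cover_lip [{'bbox': [280.2, 396.0, 349.3, 437.9], 'confidence': 0.66}, {'bbox': [224.2, 137.0, 329.3, 207.4], 'confidence': 0.61}]
cover_rear [{'bbox': [228.0, 135.7, 330.6, 205.7], 'confidence': 0.78}]
cover_press [{'bbox': [223.1, 133.6, 329.8, 210.8], 'confidence': 0.97}]
slot [{'bbox': [360.7, 243.0, 538.1, 360.1], 'confidence': 0.58}, {'bbox': [233.6, 280.6, 270.6, 317.9], 'confidence': 0.48}]
catch [{'bbox': [489.5, 321.5, 513.1, 347.3], 'confidence': 0.69}]
interlock []
```

View pics/w1.png

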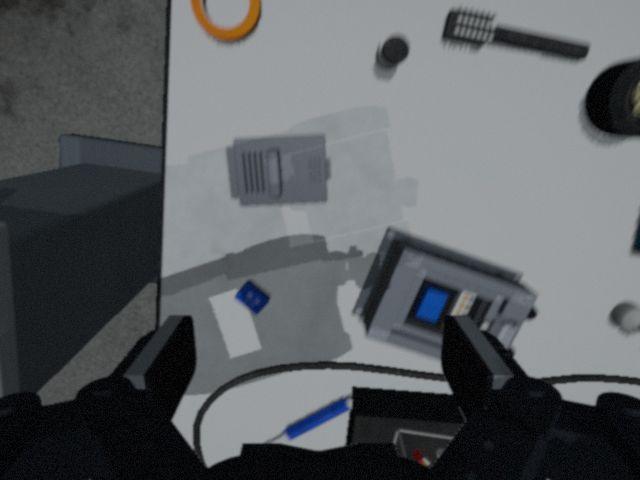

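```bash
cat > meas.py <<'E'
from h import *
import sys
def rect(P):
    r=cv2.minAreaRect((P*1000).astype(np.float32)); return r
def main(n,fn):
    o,p,d=grab(n,fn+'.png'); W=cloud(n,o,d); np.savez(fn+'.npz',W=W,p=p,ee=o['ee_pos'],q=o['eef_rot'])
    print(o['clock'],o['ee_pos'],np.abs(o['joint_vel']).max())
    return o,W,p
if __name__=='__main__':
    for n in ('wrist','top'):
        o,W,p=main(n,'w2'+n)
        x,y,z=W[...,0],W[...,1],W[...,2]
        m=(x>.35)&(x<.5)&(y>.19)&(y<.3)
        tab=W[m]; print('bench z',np.nanmedian(z[(x>.3)&(x<.36)&(y>.1)&(y<.3)]))
        for lo,hi in((.0045,.012),(.018,.04)):
            P=W[m&(z>lo)&(z<hi)]; print('cover',lo,len(P),np.median(P[:,2]),rect(P[:,:2]),P[:,:2].mean(0))
        m=(x>.49)&(x<.69)&(y>.08)&(y<.24)
        for lo,hi in((.046,.056),(.038,.045)):
            P=W[m&(z>lo)&(z<hi)]; print('box',lo,len(P),np.median(P[:,2]),rect(P[:,:2]),P[:,:2].mean(0))
E
python3 meas.py
```

```text
2.5667 [0.45483216 0.22971755 0.24004644] 0.00432619450746124
bench z -1.6075374700136313e-05
cover 0.0045 5509 0.008082363177935037 ((415.9429626464844, 254.83309936523438), (89.3665542602539, 60.325557708740234), 10.711438179016113) [0.41921038 0.2567168 ]
cover 0.018 588 0.02570477347724648 ((413.7897644042969, 254.5470733642578), (10.312933921813965, 39.851806640625), 10.646406173706055) [0.41406181 0.25515824]
box 0.046 5758 0.04991284029975679 ((583.0808715820312, 156.5621337890625), (88.39093780517578, 126.9140625), 78.39443969726562) [0.57409048 0.16830059]
box 0.038 3190 0.04163864584981858 ((590.335205078125, 155.7116241455078), (87.7900390625, 141.7447967529297), 78.69365692138672) [0.57670902 0.1634866 ]
2.6167 [0.45489515 0.22982259 0.24007927] 0.005637692280582245
bench z 0.6189360465596347
cover 0.0045 438 0.008051399898550082 ((425.35125732421875, 233.50006103515625), (76.68647766113281, 139.48329162597656), 89.59603118896484) [0.42169313 0.24224634]
cover 0.018 42 0.025126464508448576 ((415.03656005859375, 245.2810516357422), (9.64513111114502, 23.168668746948242), 12.937670707702637) [0.41511941 0.2455987 ]
box 0.046 926 0.04983371393037983 ((582.9232788085938, 155.61373901367188), (88.33816528320312, 126.74627685546875), 78.18734741210938) [0.58192021 0.15573487]
box 0.038 485 0.04127197107084024 ((589.9422607421875, 154.44430541992188), (89.04733276367188, 141.3107147216797), 78.77006530761719) [0.58337081 0.15578103]
```

```bash
cat > prof.py <<'E'
from h import *
import sys
def prof(fn,c=(583.05,156.4),h=-11.6):
    f=np.load(fn);W=f['W'].reshape(-1,3)*1000
    a=np.radians(h);R=np.array([[np.cos(a),np.sin(a)],[-np.sin(a),np.cos(a)]])
    L=(W[:,:2]-c)@R.T
    return L,W[:,2]
if __name__=='__main__':
    L,z=prof('w2wrist.npz')
    ok=(z>-5)&(z<80)
    for y0,y1 in((-32,-24),(-10,10),(24,30)):
        print('y',y0,y1)
        for x0 in range(-66,76,2):
            m=ok&(L[:,1]>y0)&(L[:,1]<y1)&(L[:,0]>=x0)&(L[:,0]<x0+2)
            if m.sum(): print(x0,'%.1f'%np.median(z[m]),end=' | ')
        print()
    for x0,x1 in((-60,-50),(-30,-10),(10,30)):
        print('x',x0)
        for y0 in range(-46,48,1):
            m=ok&(L[:,0]>x0)&(L[:,0]<x1)&(L[:,1]>=y0)&(L[:,1]<y0+1)
            if m.sum(): print(y0,'%.1f'%np.median(z[m]),end=' | ')
        print()
E
python3 prof.py
```

```text
y -32 -24
-66 2.6 | -64 32.6 | -62 49.1 | -60 49.6 | -58 49.5 | -56 50.2 | -54 49.7 | -52 50.1 | -50 49.9 | -48 50.1 | -46 50.0 | -44 47.7 | -42 42.8 | -40 42.3 | -38 42.1 | -36 42.6 | -34 42.4 | -32 42.0 | -30 42.5 | -28 41.9 | -26 42.1 | -24 42.0 | -22 42.2 | -20 42.2 | -18 41.8 | -16 42.0 | -14 41.8 | -12 41.7 | -10 42.1 | -8 42.0 | -6 42.0 | -4 42.4 | -2 42.0 | 0 42.0 | 2 41.9 | 4 41.8 | 6 35.8 | 8 26.5 | 10 25.2 | 
y -10 10
-66 2.5 | -64 33.4 | -62 49.0 | -60 49.7 | -58 49.8 | -56 50.0 | -54 50.1 | -52 49.9 | -50 50.1 | -48 49.7 | -46 49.9 | -42 42.3 | -40 42.0 | -38 41.9 | -36 41.8 | -34 41.4 | -28 27.8 | -26 34.7 | -24 39.5 | -22 39.7 | -20 39.5 | -18 39.5 | -16 39.6 | -14 39.7 | -12 39.4 | -10 39.7 | -8 39.5 | -6 38.7 | 0 25.6 | 2 25.5 | 4 25.7 | 6 29.6 | 8 34.1 | 10 34.0 | 12 34.1 | 14 34.2 | 16 34.2 | 18 34.0 | 20 33.4 | 24 25.5 | 26 25.6 | 28 25.6 | 30 26.0 | 32 37.8 | 34 40.3 | 36 25.9 | 38 42.0 | 40 47.4 | 42 52.3 | 44 54.5 | 46 54.7 | 48 55.2 | 50 54.8 | 52 54.9 | 54 54.8 | 56 43.7 | 58 50.1 | 60 49.7 | 62 49.3 | 
y 24 30
-66 2.4 | -64 34.3 | -62 49.3 | -60 49.6 | -58 4
[... 2356 characters left out ...]
9 42.4 | 31 49.1 | 32 49.9 | 33 50.2 | 34 49.9 | 35 49.9 | 36 50.1 | 37 50.0 | 38 49.7 | 39 49.8 | 40 49.8 | 41 49.2 | 42 49.1 | 43 37.7 | 44 28.3 | 45 2.5 | 46 2.2 | 47 2.0 | 
x 10
-25 25.2 | -24 25.4 | -5 33.2 | -4 32.6 | -3 26.6 | -2 33.9 | -1 33.8 | 0 33.4 | 1 33.8 | 2 33.5 | 3 33.4 | 4 33.4 | 5 33.0 | 6 33.8 | 7 34.1 | 8 33.9 | 9 34.0 | 10 33.7 | 11 33.8 | 12 33.4 | 13 33.9 | 14 34.1 | 15 33.7 | 16 34.0 | 17 33.6 | 18 33.3 | 19 33.5 | 20 33.3 | 21 31.7 | 23 41.8 | 24 41.9 | 25 42.2 | 26 41.9 | 27 41.7 | 28 42.0 | 29 42.0 | 31 49.3 | 32 49.9 | 33 50.0 | 34 49.7 | 35 49.9 | 36 49.8 | 37 49.9 | 38 50.1 | 39 50.0 | 40 49.8 | 41 49.2 | 42 49.2 | 43 35.9 | 44 29.3 | 45 2.4 | 46 1.9 | 47 2.2 |
```

```bash
python3 - <<'E'
from h import *
R=down(np.radians(10.65))
print(ctrl.get_obs()['clock'],rel([.4138,.2546,.07],R),rel([.4138,.2546,.011],R))
E
```

```text
2.6667 (array([-37.7, -30.3, 170. ]), array([ 0.001, -0.002, -0.047])) (array([-37.9, -30.4, 229. ]), array([ 0.001, -0.002, -0.047]))
```

Request:
move_arm([
  [[-11,-9,35],[0,0,-0.02],0.7],
  [[-22,-18,72],[0,0,-0.047],0.6],
  [[-33,-27,110],[0,-0.002,-0.047],0.6],
  [[-37.8,-30.3,148],[0.001,-0.002,-0.047],0.6],
  [[-37.8,-30.3,176],[0.001,-0.002,-0.047],0.6],
])

```text
clock: 3.08
ee_pos: [0.4118, 0.2542, 0.0616]
eef_rot: [0.996, 0.093, -0.001, 0.0]
ft_force: [-0.4, 0.5, -0.4]
gripper_width: 0.0511
```

```bash
python3 - <<'E'
from h import *
R=down(np.radians(10.65))
o,p,d=grab('wrist','w3.png')
o,p,d=grab('wrist','w3.png');W=cloud('wrist',o,d)
x,y,z=W[...,0],W[...,1],W[...,2]
P=W[(x>.35)&(x<.5)&(y>.19)&(y<.3)&(z>.018)&(z<.03)]
print(len(P),cv2.minAreaRect((P[:,:2]*1000).astype(np.float32)))
o=ctrl.get_obs();print(o['ee_pos'],o['joint_vel'].round(3),o['gripper_width'])
print(rel([.4138,.2546,.011],R))
E
```

```text
1876 ((413.6479187011719, 254.7961883544922), (9.900228500366211, 39.94890213012695), 10.599794387817383)
[0.41146965 0.25329696 0.06077373] [-0.005 -0.085 -0.066  0.     0.09  -0.002] 0.05133796150455894
(array([ 2.8, -1. , 49.8]), array([0.002, 0.006, 0.   ]))
```

View pics/w3.png

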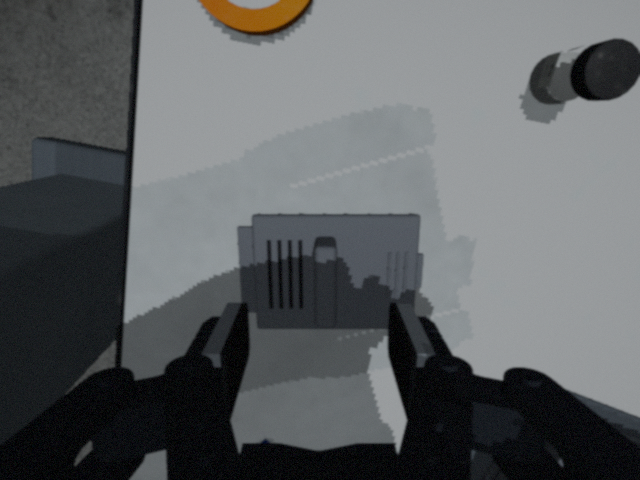

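Request:
move_arm([
  [[2.3,-1.3,20],[0,0.006,0],0.6],
  [[2.3,-1.3,38],[0,0.006,0],0.6],
  [[2.3,-1.3,49],[0.001,0.006,0],0.6],
  [[2.3,-1.3,49.5],[0.001,0.006,0],0.6],
  [[2.3,-1.3,49.5],[0.001,0.006,0],0.5],
], squeeze=40)

```text
clock: 3.6
ee_pos: [0.4139, 0.2549, 0.0123]
eef_rot: [0.996, 0.093, 0.0, 0.0]
ft_force: [-0.1, 1.0, -0.2]
gripper_width: 0.0433
```

```bash
python3 - <<'E'
from h import *
R=down(np.radians(10.62))
o=ctrl.get_obs();print(o['ee_pos'],o['joint_vel'].round(3),o['gripper_width'],o['ft_force'])
print(rel([.4137,.2548,.011],R))
E
```

```text
[0.41386907 0.25490004 0.01225064] [ 0.002 -0.019 -0.003 -0.002  0.001  0.002] 0.043286580317598376 [-0.09915903  0.960362   -0.22388769]
(array([-0.2,  0.1,  1.3]), array([ 0.001, -0.   ,  0.   ]))
```

Request:
move_arm([
  [[-0.2,0,0.7],[0,0,0],0.1],
  [[-0.2,0,0.7],[0,0,0],0],
  [[-0.2,0,0.7],[0,0,0],0],
  [[-0.2,0,0.7],[0,0,0],0],
  [[-0.2,0,0.7],[0,0,0],0],
], squeeze=60)

```text
clock: 4.02
ee_pos: [0.4143, 0.2552, 0.0128]
eef_rot: [0.996, 0.093, 0.001, 0.0]
ft_force: [-1.9, -0.9, 10.5]
gripper_width: 0.0081
```

Request:
move_arm([
  [[-0.2,0,-1],[0,0,0],0],
  [[-0.2,0,-8],[0,0,0],0],
  [[-0.2,0,-25],[0,0,0],0],
  [[-0.2,0,-50],[0,0,0],0],
  [[-0.2,0,-80],[0,0,0],0],
])

```text
clock: 4.43
ee_pos: [0.4132, 0.2547, 0.0934]
eef_rot: [0.996, 0.093, -0.0, 0.001]
ft_force: [0.7, -0.3, -0.4]
gripper_width: 0.0081
```

```bash
python3 - <<'E'
from h import *
o,p,d=grab('wrist','w4.png')
o=ctrl.get_obs();print(o['clock'],o['ee_pos'],o['joint_vel'].round(3),o['gripper_width'],o['ft_force'],o['moment'])
E
```

```text
4.4833 [0.41579588 0.25612662 0.09899705] [-0.003  0.049 -0.002  0.    -0.143  0.002] 0.008438409358747416 [5.08666132 2.95301251 4.36956877] [ 0.0972026  -0.24508397  0.02280502]
```

View pics/w4.png

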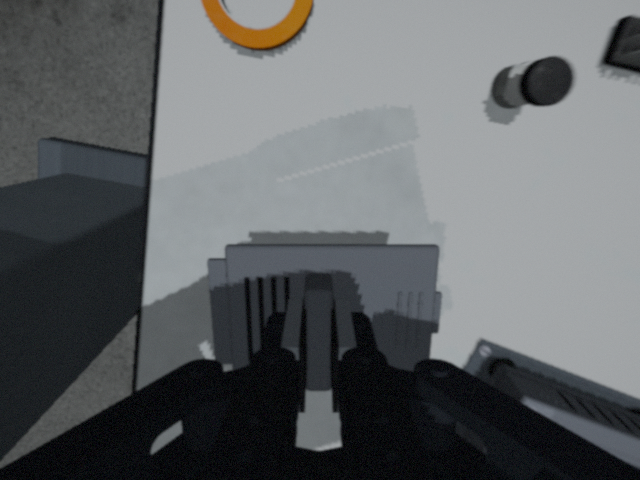

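```bash
cat > cov.py <<'E'
from h import *
def cover_in_tool(fn=None):
    o,p,d=grab('wrist',fn)
    K,_=cam2world('wrist',o); T=np.array(viewer.calibration('wrist')['hand_eye'])
    v,u=np.mgrid[0:480,0:640]
    P=np.stack([(u-K[0,2])/K[0,0]*d,(v-K[1,2])/K[1,1]*d,d],-1)@T[:3,:3].T+T[:3,3]
    P*=1000
    m=(d>0)&(np.abs(P[...,0])<60)&(P[...,1]>-45)&(P[...,1]<-10)&(P[...,2]>-8)&(P[...,2]<16)
    # robust plane fit on the plate
    m2=m&(v<300)&(P[...,0]>-33)&(P[...,0]<42)&(np.abs(P[...,0])>14)&(P[...,1]>-28)
    Q=P[m2]; z0=np.median(Q[:,2]); Q=Q[np.abs(Q[:,2]-z0)<3]
    for _ in range(3):
        A=np.c_[Q[:,:2],np.ones(len(Q))]; c=np.linalg.lstsq(A,Q[:,2],rcond=None)[0]
        r=Q[:,2]-A@c; Q=Q[np.abs(r)<2.5*r.std()+.05]
    res=P[...,2]-(c[0]*P[...,0]+c[1]*P[...,1]+c[2])
    m3=m&(np.abs(res)<1.2)
    E=P[m3]
    return o,p,P,c,r.std(),E,res,m
if __name__=='__main__':
    o,p,P,c,s,E,res,m=cover_in_tool('w5.png')
    print('plane',c.round(4),s,len(E))
    # back edge (y min) per x bin; x ends per y bin
    for x0 in range(-34,44,6):
        q=E[(E[:,0]>=x0)&(E[:,0]<x0+6)]; print(x0,len(q),np.percentile(q[:,1],[0.5,2]).round(2) if len(q) else '',end=' | ')
    print()
    for y0 in range(-32,-10,3):
        q=E[(E[:,1]>=y0)&(E[:,1]<y0+3)]; print(y0,len(q),(q[:,0].min().round(2),q[:,0].max().round(2)) if len(q) else '',end=' | ')
    print()
    rib=P[m&(res<-15)&(res>-22)&(np.abs(P[...,0])<9)&(P[...,1]<-14)]
    print('rib',len(rib),rib.min(0) if len(rib) else '',rib.max(0)if len(rib) else '')
    print(o['ee_pos'],o['eef_rot'],o['ft_force'],o['moment'],np.abs(o['joint_vel']).max())
E
python3 cov.py
```

```text
plane [ 1.7000e-03 -1.8000e-03  4.6671e+00] 0.5558881370094483 9347
-34 745 [-29.38 -29.13] | -28 755 [-29.47 -29.05] | -22 753 [-29.43 -29.18] | -16 751 [-29.59 -29.19] | -10 714 [-29.49 -29.14] | -4 418 [-29.52 -29.4 ] | 2 544 [-29.2  -29.08] | 8 765 [-29.39 -29.11] | 14 760 [-29.49 -29.03] | 20 749 [-29.33 -29.02] | 26 751 [-29.35 -28.96] | 32 757 [-29.38 -29.02] | 38 743 [-29.4  -28.97] | 
-32 247 (np.float64(-33.37), np.float64(44.09)) | -29 1628 (np.float64(-34.33), np.float64(45.18)) | -26 1542 (np.float64(-34.44), np.float64(45.01)) | -23 1539 (np.float64(-34.24), np.float64(45.15)) | -20 1407 (np.float64(-34.1), np.float64(45.23)) | -17 1288 (np.float64(-34.35), np.float64(44.92)) | -14 1276 (np.float64(-34.49), np.float64(45.15)) | -11 420 (np.float64(-34.14), np.float64(44.96)) | 
rib 0  
[0.41579588 0.25612662 0.09899705] [ 9.95679938e-01  9.27694516e-02  3.81078943e-03 -8.76558163e-04] [5.08666132 2.95301251 4.36956877] [ 0.0972026  -0.24508397  0.02280502] 0.1426425989780706
```

```bash
python3 - <<'E'
from h import *
h=np.radians(-11.6);R=down(h)
b=np.array([.583,.1565]);M=np.array([[np.cos(h),-np.sin(h)],[np.sin(h),np.cos(h)]])
t=b+M@np.array([-.115,-.015]);print(t)
print(rel([*t,.15],R))
E
```

```text
[0.46733268 0.16493033]
(array([ 34.2,  99.1, -52.9]), array([-0.003, -0.008,  0.388]))
```

Request:
move_arm([
  [[8,20,-15],[0,0,0.08],0],
  [[17,47,-32],[0,0,0.17],0],
  [[25,75,-45],[0,-0.004,0.27],0],
  [[34,98,-53],[-0.003,-0.008,0.37],0],
  [[34.2,99.1,-52.9],[-0.003,-0.008,0.388],0],
])

```text
clock: 4.95
ee_pos: [0.4698, 0.1625, 0.1518]
eef_rot: [0.994, -0.105, 0.002, -0.0]
ft_force: [1.5, -0.2, -0.2]
gripper_width: 0.0079
```

Request:
move_arm([
  [[0,0,0],[0,0,0],0],
  [[0,0,0],[0,0,0],0],
])

```text
clock: 5.12
ee_pos: [0.4696, 0.1623, 0.1516]
eef_rot: [0.994, -0.105, 0.002, -0.0]
ft_force: [-0.3, 0.9, 0.2]
gripper_width: 0.0085
```

```bash
sed -i "s/w5.png/w6.png/" cov.py; python3 cov.py; python3 - <<'E'
from h import *
o=ctrl.get_obs(); o,p,d=grab('wrist','w6.png'); W=cloud('wrist',o,d); np.savez('w6.npz',W=W)
print(o['ee_pos'],np.abs(o['joint_vel']).max())
x,y,z=W[...,0],W[...,1],W[...,2]
P=W[(x>.49)&(x<.69)&(y>.08)&(y<.24)&(z>.0475)&(z<.052)]
r=cv2.minAreaRect((P[:,:2]*1000).astype(np.float32));print(len(P),r)
E
```

```text
plane [ 2.2000e-03 -9.0000e-04  4.7059e+00] 0.5676961770183749 9329
-34 746 [-29.64 -29.27] | -28 752 [-29.46 -29.09] | -22 755 [-29.57 -29.18] | -16 761 [-29.58 -29.21] | -10 681 [-29.54 -29.44] | -4 420 [-29.56 -29.42] | 2 586 [-29.53 -29.18] | 8 741 [-29.42 -28.97] | 14 750 [-29.41 -29.14] | 20 762 [-29.41 -29.18] | 26 735 [-29.38 -28.96] | 32 746 [-29.48 -29.1 ] | 38 743 [-29.49 -29.07] | 
-32 296 (np.float64(-34.34), np.float64(43.91)) | -29 1601 (np.float64(-34.82), np.float64(44.74)) | -26 1528 (np.float64(-35.02), np.float64(44.61)) | -23 1530 (np.float64(-34.89), np.float64(44.48)) | -20 1412 (np.float64(-34.9), np.float64(44.39)) | -17 1283 (np.float64(-34.87), np.float64(44.49)) | -14 1269 (np.float64(-34.94), np.float64(44.64)) | -11 410 (np.float64(-34.8), np.float64(44.29)) | 
rib 0  
[0.46960189 0.16234539 0.15155625] [ 9.94496353e-01 -1.04757787e-01  1.66249226e-03 -2.13125586e-04] [-0.27615248  0.88385081  0.18916085] [ 0.07488632 -0.03574186  0.00400212] 0.02356023009021892
[0.46926493 0.16273586 0.15136671] 0.014592624595068226
13200 ((583.08935546875, 156.28372192382812), (88.04766082763672, 126.7525634765625), 78.23988342285156)
```

View pics/w6.png

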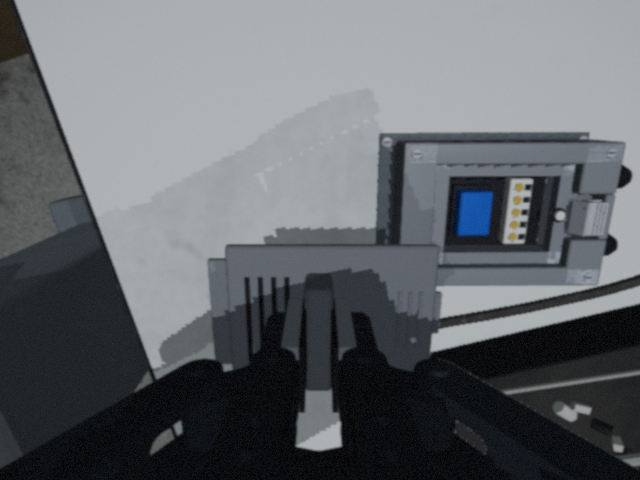

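```bash
python3 - <<'E'
from h import *
from prof import prof
h=-11.7
L,z=prof('w6.npz',c=(583.09,156.28),h=h)
ok=(z>-5)&(z<60)
def edge(sel,ax,lo,hi,thr,up):
    q=L[sel&ok&(L[:,ax]>lo)&(L[:,ax]<hi)]; zz=z[sel&ok&(L[:,ax]>lo)&(L[:,ax]<hi)]
    b=q[:,ax]; best=None
    ts=np.arange(lo,hi,.1); c=[np.sum((zz>thr)!=((b>t) if up else (b<t))) for t in ts]
    return ts[int(np.argmin(c))]
for y0 in (-28,-20,-12,0,12,20,28):
    s=(np.abs(L[:,1]-y0)<3); print('ledge x at y',y0,edge(s,0,-55,-30,46,False), 'outer',edge(s,0,-70,-56,46,True))
for x0 in (-35,-25,-15,-5,5,15,25,33):
    s=(np.abs(L[:,0]-x0)<3); print('x',x0,'seat y-',edge(s,1,-40,-26,46,False),'y+',edge(s,1,26,40,46,True),'outer',edge(s,1,-50,-40,46,True),edge(s,1,36,50,46,False))
s=(np.abs(L[:,1])<8);print('catch',edge(s,0,34,48,45.5,True))
m=ok&(L[:,0]>-42)&(L[:,0]<35)&(np.abs(L[:,1])>26)&(np.abs(L[:,1])<29.5)&(z>40)&(z<44)
A=np.c_[L[m],np.ones(m.sum())];print('seat plane',np.linalg.lstsq(A,z[m],rcond=None)[0])
E
```

```text
ledge x at y -28 -55.0 outer -60.400000000000546
ledge x at y -20 -55.0 outer -60.10000000000056
ledge x at y -12 -44.19999999999985 outer -62.80000000000041
ledge x at y 0 -44.39999999999985 outer -62.700000000000415
ledge x at y 12 -44.39999999999985 outer -62.80000000000041
ledge x at y 20 -44.29999999999985 outer -62.60000000000042
ledge x at y 28 -44.099999999999845 outer -62.30000000000044
x -35 seat y- -31.49999999999988 y+ 30.700000000000067 outer -50.0 43.70000000000011
x -25 seat y- -31.699999999999882 y+ 30.600000000000065 outer -50.0 43.70000000000011
x -15 seat y- -31.59999999999988 y+ 30.500000000000064 outer -50.0 44.000000000000114
x -5 seat y- -31.699999999999882 y+ 30.500000000000064 outer -50.0 44.000000000000114
x 5 seat y- -31.59999999999988 y+ 30.90000000000007 outer -50.0 43.50000000000011
x 15 seat y- -31.59999999999988 y+ 31.00000000000007 outer -50.0 43.90000000000011
x 25 seat y- -31.799999999999883 y+ 30.90000000000007 outer -50.0 43.90000000000011
x 33 seat y- -31.399999999999878 y+ 30.90000000000007 outer -50.0 43.90000000000011
catch 39.80000000000008
seat plane [-1.19990155e-03  1.21959462e-03  4.20461057e+01]
```

```bash
cat >> h.py <<'E'
H=np.radians(-11.7); SEAT=np.array([582.6,156.1,42.05])/1000
RS=np.array([[np.cos(H),-np.sin(H),0],[np.sin(H),np.cos(H),0],[0,0,1]])
LT=np.array([-42.9,0.4,11.2])/1000
def tcp_for_lip(l,tilt):
    R=down(H,tilt); return SEAT+RS@(np.array(l)/1000)-R@LT, R
def lipnow(o=None):
    o=o or ctrl.get_obs(); R=Rn.from_quat(o['eef_rot']).as_matrix()
    l=RS.T@(o['ee_pos']+R@LT-SEAT)*1000
    X=RS.T@R[:,0]; tilt=np.arctan2(X[2],X[0])
    Y=RS.T@R[:,1]
    return 't %.2f lip %s tilt %.3f yaw %.4f roll %.4f F(seat) %s w %.4f'%(o['clock'],l.round(2),tilt,np.arctan2(X[1],X[0]),Y[2],(RS.T@o['ft_force']).round(2),o['gripper_width'])
def golip(l,tilt):
    return rel(*tcp_for_lip(l,tilt))
E
python3 - <<'E'
from h import *
print(lipnow()); print(golip([-40.3,0,30],.2)); print(golip([-40.3,0,8],.2))
print(ctrl.get_obs()['ee_pos'],tcp_for_lip([-40.3,0,30],.2)[0])
E
```

```text
t 5.22 lip [-155.4   -16.53   97.92] tilt 0.003 yaw -0.0042 roll -0.0005 F(seat) [ 0.4  -1.25 -0.53] w 0.0085
(array([111.8, -17.2,  60. ]), array([-0.   ,  0.197, -0.004]))
(array([111.8, -17.1,  82. ]), array([-0.   ,  0.197, -0.004]))
[0.46910767 0.16294474 0.15128031] [0.58221085 0.15658908 0.09154966]
```

Request:
move_arm([
  [[22,-4,4],[0,0.04,0],0],
  [[45,-8,14],[0,0.08,0],0],
  [[70,-12,30],[0,0.12,-0.002],0],
  [[95,-16,46],[0,0.16,-0.004],0],
  [[111.8,-17.2,60],[0,0.197,-0.004],0],
])

```text
clock: 5.63
ee_pos: [0.5834, 0.1577, 0.0903]
eef_rot: [0.99, -0.1, 0.1, 0.01]
ft_force: [0.6, -0.5, -1.4]
gripper_width: 0.0082
```

Request:
move_arm([
  [[0,0,0],[0,0,0],0],
  [[0,0,0],[0,0,0],0],
])

```text
clock: 5.8
ee_pos: [0.5821, 0.1583, 0.089]
eef_rot: [0.99, -0.099, 0.098, 0.01]
ft_force: [-0.0, -0.1, -0.8]
gripper_width: 0.008
```

```bash
python3 - <<'E'
from h import *
o,p,d=grab('wrist','w7.png'); grab('scene','s7.png'); np.savez('w7.npz',W=cloud('wrist',o,d))
print(lipnow()); print(golip([-40.3,0,7],.2))
E
```

```text
t 5.90 lip [-40.29   1.6   29.16] tilt 0.200 yaw 0.0034 roll -0.0001 F(seat) [ 0.86 -0.4   0.2 ] w 0.0085
(array([-4.4,  1.7, 21.7]), array([-0.001, -0.   ,  0.003]))
```

View pics/w7.png

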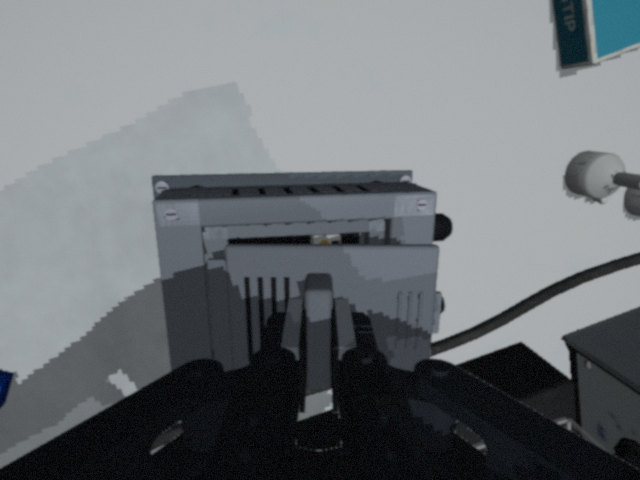

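Request:
move_arm([
  [[-1.3,1,6],[0,0,0.002],0],
  [[-2.6,1.7,13],[0,0,0.003],0],
  [[-3.7,1.7,18],[0,0,0.003],0],
  [[-4.4,1.7,21.7],[0,0,0.003],0],
  [[-4.4,1.7,21.7],[0,0,0.003],0],
])

```text
clock: 6.32
ee_pos: [0.5816, 0.1565, 0.0676]
eef_rot: [0.99, -0.101, 0.099, 0.01]
ft_force: [-0.6, -0.0, -1.9]
gripper_width: 0.0084
```

Request:
move_arm([
  [[0,0,0],[0,0,0],0],
  [[0,0,0],[0,0,0],0],
])

```text
clock: 6.48
ee_pos: [0.5816, 0.1564, 0.0676]
eef_rot: [0.99, -0.101, 0.099, 0.01]
ft_force: [-0.8, 1.0, -0.7]
gripper_width: 0.0083
```

```bash
python3 - <<'E'
from h import *
o,p,d=grab('wrist','w8.png'); np.savez('w8.npz',W=cloud('wrist',o,d),d=d)
print(lipnow()); print(golip([-40.3,0,2.2],.2))
cv2.imwrite('pics/w8c.png',cv2.resize(p[150:350,120:470,::-1],None,fx=2.2,fy=2.2,interpolation=cv2.INTER_CUBIC))
E
```

```text
t 6.53 lip [-40.78  -0.23   6.21] tilt 0.199 yaw 0.0004 roll -0.0001 F(seat) [-0.08 -0.32 -0.35] w 0.0083
(array([-0.3, -0.2,  4. ]), array([-0.   ,  0.001,  0.   ]))
```

View pics/w8c.png

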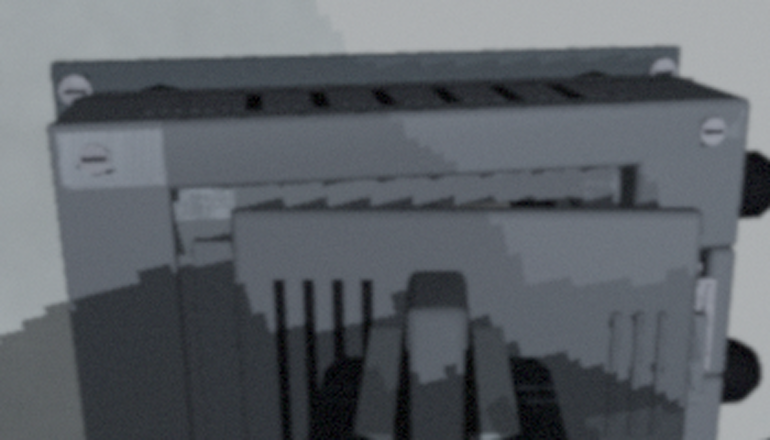

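```bash
python3 - <<'E'
from h import *
W=np.load('w8.npz')['W'].reshape(-1,3)
L=(W-SEAT)@RS*1000
ok=(L[:,2]>-30)&(L[:,2]<40)
for y0,y1 in((8,12),(12,16),(16,20),(24,26),):
    print('y',y0)
    for x in np.arange(-50,-28,.5):
        m=ok&(L[:,1]>y0)&(L[:,1]<y1)&(L[:,0]>=x)&(L[:,0]<x+.5)
        if m.sum(): print(x,np.round(np.median(L[m,2]),1),end=' | ')
    print()
for x0 in(-25,-15,15,25):
    print('x',x0)
    for y in np.arange(24,36,.5):
        m=ok&(np.abs(L[:,0]-x0)<3)&(L[:,1]>=y)&(L[:,1]<y+.5)
        if m.sum(): print(y,np.round(np.median(L[m,2]),1),end=' | ')
    print()
E
```

```text
y 8
-50.0 8.0 | -49.5 7.7 | -49.0 8.1 | -48.5 8.4 | -48.0 7.9 | -47.5 8.1 | -47.0 7.9 | -46.5 7.8 | -46.0 8.5 | -45.5 8.1 | -45.0 8.2 | -44.5 7.3 | -44.0 0.1 | -43.5 -0.1 | -43.0 -0.1 | -42.5 0.2 | -41.5 7.2 | -41.0 7.7 | -40.5 7.4 | -40.0 7.6 | -39.5 7.8 | -39.0 7.9 | -38.5 8.2 | -38.0 7.9 | -37.5 8.4 | -37.0 8.5 | -36.5 8.6 | -36.0 8.3 | -35.5 8.8 | -35.0 9.0 | -34.5 13.2 | -34.0 13.7 | -33.5 13.9 | -33.0 14.4 | -32.5 14.5 | -32.0 14.5 | -31.5 14.9 | -31.0 14.6 | -30.5 14.7 | -30.0 15.1 | -29.5 15.0 | -29.0 14.8 | -28.5 15.4 | 
y 12
-50.0 8.2 | -49.5 8.1 | -49.0 8.1 | -48.5 8.2 | -48.0 8.0 | -47.5 8.0 | -47.0 8.1 | -46.5 7.7 | -46.0 8.2 | -45.5 7.8 | -45.0 7.9 | -44.5 7.6 | -44.0 3.2 | -43.5 -0.3 | -43.0 0.2 | -42.5 0.1 | -42.0 0.5 | -41.5 7.4 | -41.0 7.8 | -40.5 7.3 | -40.0 7.9 | -39.5 7.5 | -39.0 8.1 | -38.5 7.8 | -38.0 8.1 | -37.5 8.6 | -37.0 8.5 | -36.5 8.6 | -36.0 8.5 | -35.5 8.9 | -35.0 9.0 | -34.5 13.1 | -34.0 14.3 | -33.5 14.0 | -33.0 14.6 | -32.5 14.3 | -32.0 14.8 | -31.5 14.6 | -31.0 15.0 | -30.5 15.0 | -30.0 14.7 | -29.5 15.1 | -29.0 15.4 | -28.5 15.0 | 
y 16
-50.0 7.6 |
[... 1421 characters left out ...]
 27.0 17.2 | 27.5 16.6 | 28.0 17.3 | 28.5 14.9 | 29.0 15.6 | 29.5 8.0 | 30.0 0.7 | 31.5 6.6 | 32.0 7.7 | 32.5 7.7 | 33.0 7.9 | 33.5 8.1 | 34.0 7.9 | 34.5 8.0 | 35.0 7.8 | 35.5 8.1 | 
x 15
24.0 23.9 | 24.5 22.7 | 25.0 23.2 | 25.5 23.2 | 26.0 23.3 | 26.5 23.5 | 27.0 23.0 | 27.5 23.4 | 28.0 23.0 | 28.5 22.8 | 29.0 21.7 | 29.5 21.6 | 30.0 0.6 | 31.5 6.7 | 32.0 7.3 | 32.5 8.0 | 33.0 7.8 | 33.5 8.1 | 34.0 7.8 | 34.5 8.0 | 35.0 7.8 | 35.5 8.0 | 
x 25
24.0 25.3 | 24.5 25.8 | 25.0 25.2 | 25.5 24.9 | 26.0 25.3 | 26.5 25.4 | 27.0 0.3 | 27.5 25.5 | 28.0 25.0 | 28.5 25.0 | 29.0 23.7 | 29.5 23.3 | 30.0 0.6 | 31.5 6.3 | 32.0 7.1 | 32.5 7.9 | 33.0 7.9 | 33.5 8.1 | 34.0 8.1 | 34.5 8.0 | 35.0 7.9 | 35.5 8.1 |
```

```bash
python3 - <<'E'
from h import *
print(lipnow()); print(golip([-40.6,-0.15,2.0],.2)); print(golip([-47.9,-0.15,2.0],.2))
E
```

```text
t 6.53 lip [-40.78  -0.23   6.21] tilt 0.199 yaw 0.0004 roll -0.0001 F(seat) [-0.08 -0.32 -0.35] w 0.0083
(array([-0.7, -0.1,  4.1]), array([-0.   ,  0.001,  0.   ]))
(array([-7.8, -0.1,  2.7]), array([-0.   ,  0.001,  0.   ]))
```

Request:
move_arm([
  [[-0.2,-0.1,1],[0,0.001,0],0],
  [[-0.4,-0.1,2],[0,0.001,0],0],
  [[-0.6,-0.1,3.2],[0,0.001,0],0],
  [[-0.7,-0.1,4.1],[0,0.001,0],0],
  [[-0.7,-0.1,4.1],[0,0.001,0],0],
])

```text
clock: 6.95
ee_pos: [0.5818, 0.1565, 0.0633]
eef_rot: [0.99, -0.101, 0.099, 0.01]
ft_force: [-0.0, -0.6, -0.7]
gripper_width: 0.0081
```

```bash
python3 - <<'E'
from h import *
print(lipnow()); print(golip([-44.5,-0.15,2.0],.2)); print(golip([-47.9,-0.15,2.0],.2))
E
```

```text
t 6.95 lip [-40.74  -0.15   1.8 ] tilt 0.200 yaw 0.0004 roll -0.0000 F(seat) [ 0.09 -0.64 -0.72] w 0.0081
(array([-3.6,  0. , -1. ]), array([-0.,  0.,  0.]))
(array([-7. ,  0. , -1.6]), array([-0.,  0.,  0.]))
```

Request:
move_arm([
  [[-1.2,0,-0.4],[0,0,0],0],
  [[-2.4,0,-0.7],[0,0,0],0],
  [[-3.6,0,-0.95],[0,0,0],0],
  [[-4.6,0,-1.1],[0,0,0],0],
  [[-4.6,0,-1.1],[0,0,0],0],
])

```text
clock: 7.37
ee_pos: [0.5769, 0.1575, 0.0635]
eef_rot: [0.99, -0.101, 0.099, 0.01]
ft_force: [0.4, -0.1, 0.0]
gripper_width: 0.0082
```

```bash
python3 - <<'E'
from h import *
print(lipnow()); print(golip([-47.7,-0.15,1.9],.2))
E
```

```text
t 7.37 lip [-45.72  -0.19   1.97] tilt 0.199 yaw 0.0005 roll 0.0000 F(seat) [ 0.45 -0.05  0.01] w 0.0082
(array([-2. , -0. , -0.3]), array([-0.   ,  0.001,  0.   ]))
```

Request:
move_arm([
  [[-0.7,0,-0.1],[0,0,0],0],
  [[-1.4,0,-0.2],[0,0,0],0],
  [[-2.0,0,-0.3],[0,0,0],0],
  [[-2.4,0,-0.4],[0,0,0],0],
  [[-2.4,0,-0.4],[0,0,0],0],
])

```text
clock: 7.78
ee_pos: [0.5745, 0.158, 0.0634]
eef_rot: [0.99, -0.101, 0.099, 0.01]
ft_force: [-0.1, 0.0, -0.6]
gripper_width: 0.0083
```

```bash
python3 - <<'E'
from h import *
o,p,d=grab('wrist','w9.png'); np.savez('w9.npz',W=cloud('wrist',o,d),d=d)
print(lipnow())
L=(cloud('wrist',o,d).reshape(-1,3)-SEAT)@RS*1000
ok=(L[:,2]>-30)&(L[:,2]<40)
for y0,y1 in((8,14),(14,20),(24,26)):
    print('y',y0)
    for x in np.arange(-47,-34,.5):
        m=ok&(L[:,1]>y0)&(L[:,1]<y1)&(L[:,0]>=x)&(L[:,0]<x+.5)
        if m.sum(): print(x,np.round(np.median(L[m,2]),1),end=' | ')
    print()
cv2.imwrite('pics/w9c.png',cv2.resize(p[150:350,120:470,::-1],None,fx=2.2,fy=2.2,interpolation=cv2.INTER_CUBIC))
E
```

```text
t 7.83 lip [-48.19  -0.18   1.89] tilt 0.199 yaw 0.0006 roll 0.0001 F(seat) [-0.35  0.58 -0.86] w 0.0084
y 8
-47.0 8.0 | -46.5 8.0 | -46.0 8.0 | -45.5 8.0 | -45.0 7.9 | -44.5 8.1 | -44.0 4.7 | -43.5 4.7 | -43.0 4.4 | -42.5 4.6 | -42.0 5.2 | -41.5 9.7 | -41.0 10.0 | -40.5 10.2 | -40.0 10.5 | -39.5 10.7 | -39.0 10.2 | -38.5 10.4 | -38.0 10.8 | -37.5 10.8 | -37.0 10.8 | -36.5 10.7 | -36.0 11.0 | -35.5 11.5 | -35.0 11.5 | -34.5 11.7 | 
y 14
-47.0 8.0 | -46.5 7.9 | -46.0 7.9 | -45.5 8.2 | -45.0 8.0 | -44.5 7.9 | -44.0 4.6 | -43.5 4.4 | -43.0 4.5 | -42.5 4.7 | -42.0 5.0 | -41.5 9.5 | -41.0 10.1 | -40.5 10.1 | -40.0 10.6 | -39.5 10.5 | -39.0 10.6 | -38.5 10.6 | -38.0 10.5 | -37.5 10.7 | -37.0 10.9 | -36.5 11.0 | -36.0 11.0 | -35.5 11.2 | -35.0 11.2 | -34.5 11.5 | 
y 24
-47.0 8.6 | -46.5 7.4 | -46.0 8.1 | -45.5 8.5 | -45.0 8.0 | -44.5 8.0 | -44.0 0.3 | -43.5 0.5 | -43.0 0.3 | -42.5 0.1 | -42.0 9.3 | -41.5 9.9 | -41.0 10.4 | -40.5 10.2 | -40.0 9.9 | -39.5 11.0 | -39.0 10.6 | -38.5 10.5 | -38.0 10.8 | -37.5 11.0 | -37.0 10.6 | -36.5 10.7 | -36.0 11.3 | -35.5 11.2 | -35.0 11.4 | -34.5 11.3 |
```

View pics/w9c.png

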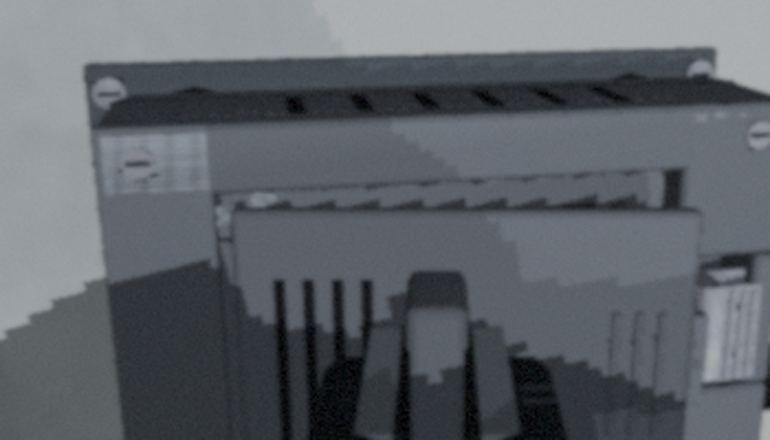

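```bash
python3 - <<'E'
from h import *
for t in (.17,.14,.12,.11): print(t,golip([-48.6,-0.15,1.9],t))
E
```

```text
0.17 (array([-0.1, -0. ,  1.2]), array([-0.   , -0.029,  0.001]))
0.14 (array([ 0.2, -0. ,  2.5]), array([-0.   , -0.059,  0.001]))
0.12 (array([ 0.4, -0. ,  3.3]), array([-0.   , -0.079,  0.001]))
0.11 (array([ 0.4, -0. ,  3.8]), array([ 0.   , -0.089,  0.001]))
```

Request:
move_arm([
  [[-0.1,0,1.2],[0,-0.029,0],0],
  [[0.2,0,2.5],[0,-0.059,0],0],
  [[0.4,0,3.3],[0,-0.079,0],0],
  [[0.4,0,3.6],[0,-0.086,0],0],
  [[0.4,0,3.6],[0,-0.086,0],0],
])

```text
clock: 8.25
ee_pos: [0.5758, 0.1577, 0.0599]
eef_rot: [0.993, -0.102, 0.056, 0.006]
ft_force: [-0.1, 1.2, -0.4]
gripper_width: 0.008
```

```bash
python3 - <<'E'
from h import *
o,p,d=grab('wrist','w10.png'); np.savez('w10.npz',W=cloud('wrist',o,d),d=d)
print(lipnow(),o['moment'])
cv2.imwrite('pics/w10c.png',cv2.resize(p[150:350,120:470,::-1],None,fx=2.2,fy=2.2,interpolation=cv2.INTER_CUBIC))
L=(cloud('wrist',o,d).reshape(-1,3)-SEAT)@RS*1000
ok=(L[:,2]>-30)&(L[:,2]<40)&(np.abs(L[:,1]-15)<7)
for x in np.arange(-46,60,2):
        m=ok&(L[:,0]>=x)&(L[:,0]<x+1)
        if m.sum(): print(x,np.round(np.median(L[m,2]),1),end=' | ')
E
```

```text
t 8.30 lip [-48.58  -0.25   1.79] tilt 0.114 yaw 0.0005 roll 0.0002 F(seat) [-0.73 -1.05 -0.43] w 0.0086 [0.0506999  0.00710604 0.05100763]
-46 8.0 | -44 4.2 | -42 4.5 | -40 9.3 | -38 9.7 | -36 9.8 | -34 10.1 | -32 10.2 | -30 10.6 | -28 10.8 | -26 11.7 | -24 11.9 | -22 12.2 | -20 12.1 | -18 12.5 | -16 13.1 | -14 14.0 | -12 29.8 | -10 30.3 | -8 30.4 | -6 30.7 | -4 29.2 | -2 24.6 | 0 14.6 | 2 14.5 | 4 14.9 | 6 15.0 | 8 15.2 | 10 15.0 | 12 15.3 | 14 15.5 | 16 15.6 | 18 15.8 | 20 16.2 | 22 16.2 | 24 16.7 | 26 16.7 | 28 17.0 | 30 17.3 | 32 17.7 | 34 17.7 | 36 17.8 | 38 16.9 | 40 13.0 | 42 8.5 | 44 8.1 | 46 8.2 | 48 8.1 | 50 7.9 | 52 7.7 | 54 7.8 | 56 7.5 | 58 7.8 |
```

View pics/w10c.png

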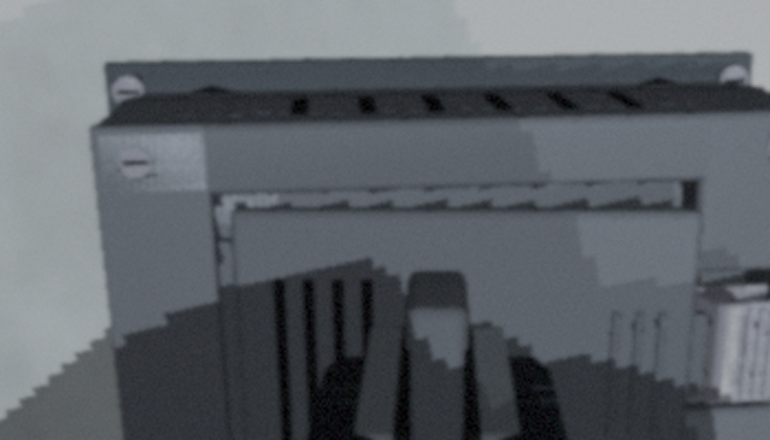

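Request:
move_arm([
  [[0,0,0],[0,0,0],0.1],
  [[0,0,0],[0,0,0],0.25],
  [[0,0,0],[0,0,0],0.3],
  [[0,0,0],[0,0,0],0.3],
])

```text
clock: 8.63
ee_pos: [0.5755, 0.1578, 0.0599]
eef_rot: [0.993, -0.102, 0.057, 0.006]
ft_force: [0.2, 0.3, -0.5]
gripper_width: 0.0257
```

```bash
python3 - <<'E'
from h import *
o,p,d=grab('wrist','w11.png'); np.savez('w11.npz',W=cloud('wrist',o,d),d=d)
print(lipnow(),o['moment'])
cv2.imwrite('pics/w11c.png',cv2.resize(p[150:350,120:470,::-1],None,fx=2.2,fy=2.2,interpolation=cv2.INTER_CUBIC))
L=(cloud('wrist',o,d).reshape(-1,3)-SEAT)@RS*1000
ok=(L[:,2]>-30)&(L[:,2]<40)&(np.abs(L[:,1]-17)<7)
for x in np.arange(-46,60,2):
        m=ok&(L[:,0]>=x)&(L[:,0]<x+1)
        if m.sum(): print(x,np.round(np.median(L[m,2]),1),end=' | ')
E
```

```text
t 8.68 lip [-48.56  -0.22   1.89] tilt 0.114 yaw 0.0004 roll 0.0001 F(seat) [ 0.06 -1.15  0.39] w 0.0254 [-0.01616038  0.12112587  0.04702743]
-46 7.9 | -44 3.7 | -42 8.2 | -40 8.8 | -38 9.2 | -36 9.4 | -34 9.6 | -32 9.8 | -30 9.9 | -28 10.7 | -26 11.2 | -24 11.6 | -22 11.1 | -20 11.0 | -18 11.0 | -16 11.1 | -14 12.1 | -12 27.3 | -10 28.2 | -8 28.4 | -6 28.3 | -4 14.5 | -2 12.5 | 0 12.7 | 2 12.8 | 4 13.7 | 6 13.9 | 8 14.0 | 10 13.7 | 12 13.8 | 14 13.9 | 16 14.1 | 18 14.3 | 20 14.6 | 22 14.7 | 24 14.9 | 26 15.1 | 28 15.3 | 30 15.5 | 32 15.6 | 34 15.8 | 36 15.8 | 40 7.9 | 42 7.8 | 44 7.8 | 46 7.9 | 48 7.9 | 50 8.0 | 52 7.9 | 54 8.0 | 56 7.8 | 58 8.0 |
```

View pics/w11c.png

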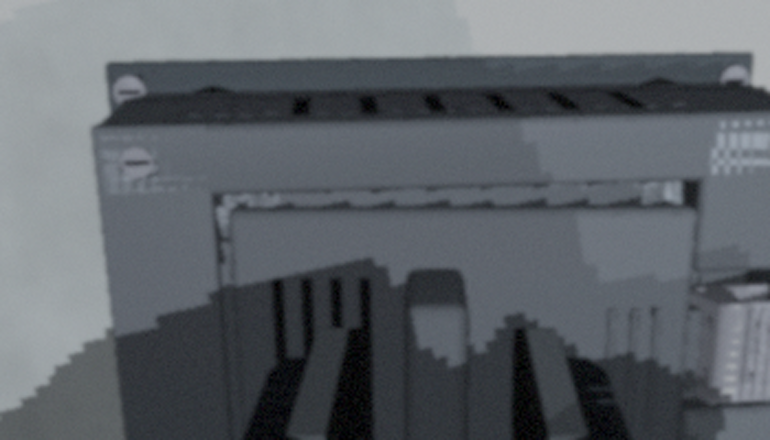

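Request:
move_arm([
  [[0,0,-5],[0,0,0],0.3],
  [[0,0,-15],[0,0,0],0.3],
  [[0,0,-28],[0,0,0],0.3],
  [[0,0,-34],[0,0,0],0.3],
  [[0,0,-34],[0,0,0],0.1],
])

```text
clock: 9.1
ee_pos: [0.5727, 0.1589, 0.0961]
eef_rot: [0.993, -0.101, 0.058, 0.005]
ft_force: [0.1, -0.1, -0.2]
gripper_width: 0.015
```

```bash
python3 - <<'E'
from h import *
o=ctrl.get_obs();print(o['clock'],o['ee_pos'])
print('S',(RS.T@(o['ee_pos']-SEAT)*1000).round(2))
print(rel(SEAT+RS@np.array([26.3,-.3,45])/1000,down(H,0)))
print(rel(SEAT+RS@np.array([26.3,-.3,20])/1000,down(H,0)))
E
```

```text
9.1 [0.57267127 0.15887285 0.0961438 ]
S [-10.28   0.7   54.09]
(array([35.3,  1. , 13.3]), array([-0.001, -0.117,  0.001]))
(array([32.3,  1.1, 38.1]), array([-0.001, -0.117,  0.001]))
```

Request:
move_arm([
  [[12,0.3,2],[0,-0.04,0],0],
  [[24,0.7,6],[0,-0.08,0],0],
  [[35.3,1,13.3],[0,-0.117,0],0],
  [[35.3,1,13.3],[0,-0.117,0],0],
  [[35.3,1,13.3],[0,-0.117,0],0],
])

```text
clock: 9.52
ee_pos: [0.6084, 0.1501, 0.0865]
eef_rot: [0.995, -0.102, 0.0, -0.0]
ft_force: [-0.9, -0.2, -0.1]
gripper_width: 0.0
```

```bash
python3 - <<'E'
from h import *
o,p,d=grab('wrist','w12.png'); grab('scene','s12.png'); np.savez('w12.npz',W=cloud('wrist',o,d))
o=ctrl.get_obs();print(o['clock'],o['gripper_width'],o['ft_force'])
print('S',(RS.T@(o['ee_pos']-SEAT)*1000).round(2))
print(rel(SEAT+RS@np.array([26.3,-.3,19])/1000,down(H,0)))
E
```

```text
9.6167 -0.0002843949258578453 [ 0.10005166  0.29106424 -0.42768783]
S [25.67 -0.32 44.87]
(array([ 0.6,  0. , 25.9]), array([-0.001, -0.   ,  0.001]))
```

View pics/w12.png

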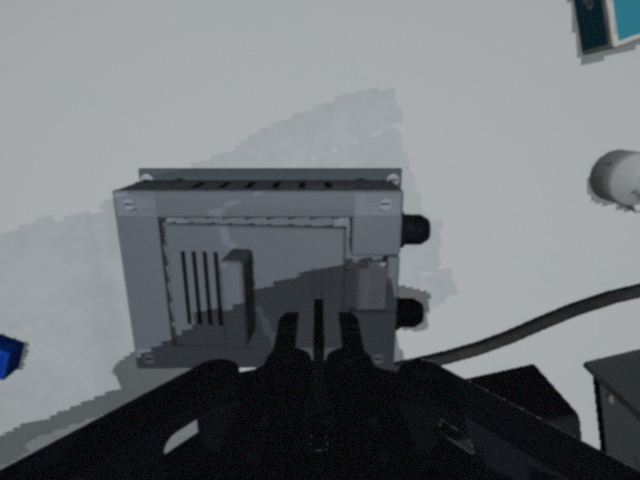

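Request:
move_arm([
  [[0.3,0,9],[0,0,0],0],
  [[0.6,0,18],[0,0,0],0],
  [[0.6,0,24],[0,0,0],0],
  [[0.6,0,26],[0,0,0],0],
  [[0.6,0,26],[0,0,0],0],
])

```text
clock: 10.03
ee_pos: [0.6077, 0.1505, 0.0599]
eef_rot: [0.995, -0.102, -0.001, -0.0]
ft_force: [-0.8, 0.7, 0.8]
gripper_width: -0.0001
```

```bash
cat > st.py <<'E'
from h import *
o=ctrl.get_obs();print(o['clock'],(RS.T@o['ft_force']).round(2),o['moment'].round(3),'S',(RS.T@(o['ee_pos']-SEAT)*1000).round(2))
E
python3 st.py
```

```text
10.0333 [-0.94  0.52  0.83] [-0.011  0.011 -0.007] S [25.69 -0.42 17.89]
```

Request:
move_arm([
  [[0.5,0,1],[0,0,0],0],
  [[0.5,0,2],[0,0,0],0],
  [[0.5,0,3],[0,0,0],0],
  [[0.5,0,3],[0,0,0],0],
])

```text
clock: 10.37
ee_pos: [0.6083, 0.1504, 0.0571]
eef_rot: [0.995, -0.102, -0.0, -0.0]
ft_force: [0.3, 0.2, 1.3]
gripper_width: -0.0002
```

Request:
move_arm([
  [[0,0,1],[0,0,0],0],
  [[0,0,2],[0,0,0],0],
  [[0,0,3],[0,0,0],0],
  [[0,0,3],[0,0,0],0],
])

```text
clock: 10.7
ee_pos: [0.6085, 0.1504, 0.0542]
eef_rot: [0.995, -0.102, -0.0, -0.0]
ft_force: [0.2, 0.3, 4.0]
gripper_width: 0.0001
```

```bash
python3 st.py
```

```text
10.7 [0.15 0.35 4.04] [0.017 0.223 0.033] S [26.49 -0.32 12.16]
```

Request:
move_arm([
  [[0,0,1],[0,0,0],0],
  [[0,0,2],[0,0,0],0],
  [[0,0,2],[0,0,0],0],
])

```text
clock: 10.95
ee_pos: [0.6086, 0.1505, 0.0525]
eef_rot: [0.995, -0.102, -0.0, -0.0]
ft_force: [-1.8, 1.0, 6.3]
gripper_width: -0.0001
```

Request:
move_arm([
  [[0,0,1],[0,0,0],0],
  [[0,0,1.5],[0,0,0],0],
  [[0,0,1.5],[0,0,0],0],
])

```text
clock: 11.2
ee_pos: [0.6087, 0.1505, 0.0513]
eef_rot: [0.995, -0.102, 0.0, -0.0]
ft_force: [-1.6, 0.0, 7.1]
gripper_width: 0.0002
```

```bash
python3 st.py
```

```text
11.2 [-1.57 -0.31  7.06] [-0.009  0.39   0.001] S [26.73 -0.15  9.3 ]
```

Request:
move_arm([
  [[0,0,1],[0,0,0],0],
  [[0,0,1.5],[0,0,0],0],
  [[0,0,1.5],[0,0,0],0],
])

```text
clock: 11.45
ee_pos: [0.6088, 0.1505, 0.0503]
eef_rot: [0.995, -0.102, 0.0, -0.001]
ft_force: [-3.8, -1.1, 8.0]
gripper_width: -0.0003
```

Request:
move_arm([
  [[0,0,1],[0,0,0],0],
  [[0,0,1.5],[0,0,0],0],
  [[0,0,1.5],[0,0,0],0],
])

```text
clock: 11.7
ee_pos: [0.6089, 0.1506, 0.0493]
eef_rot: [0.995, -0.102, 0.0, -0.001]
ft_force: [-2.9, -0.4, 8.6]
gripper_width: -0.0003
```

```bash
python3 st.py
```

```text
11.7 [-2.74 -0.97  8.58] [-0.016  0.485 -0.023] S [26.9  -0.06  7.25]
```

Request:
move_arm([
  [[-0.2,0,1],[0,0,0],0],
  [[-0.3,0,1.5],[0,0,0],0],
  [[-0.3,0,1.5],[0,0,0],0],
])

```text
clock: 11.95
ee_pos: [0.609, 0.1506, 0.0485]
eef_rot: [0.995, -0.101, 0.001, -0.001]
ft_force: [-3.2, -0.1, 9.6]
gripper_width: 0.0001
```

Request:
move_arm([
  [[-0.2,0,1],[0,0,0],0],
  [[-0.3,0,1.5],[0,0,0],0],
  [[-0.3,0,1.5],[0,0,0],0],
])

```text
clock: 12.2
ee_pos: [0.609, 0.1507, 0.0477]
eef_rot: [0.995, -0.101, 0.001, -0.001]
ft_force: [-2.5, -0.9, 9.7]
gripper_width: -0.0003
```

```bash
python3 st.py
```

```text
12.2 [-2.22 -1.41  9.73] [-0.187  0.395 -0.009] S [26.96  0.06  5.64]
```

Request:
move_arm([
  [[-0.2,0,0.8],[0,0,0],0],
  [[-0.2,0,1.2],[0,0,0],0],
  [[-0.2,0,1.2],[0,0,0],0],
])

```text
clock: 12.45
ee_pos: [0.6091, 0.1507, 0.0473]
eef_rot: [0.995, -0.101, 0.002, -0.001]
ft_force: [-3.0, -1.3, 10.9]
gripper_width: 0.0001
```

Request:
move_arm([
  [[-0.2,0,0.8],[0,0,0],0],
  [[-0.2,0,1.2],[0,0,0],0],
  [[-0.2,0,1.2],[0,0,0],0],
])

```text
clock: 12.7
ee_pos: [0.6091, 0.1507, 0.0469]
eef_rot: [0.995, -0.101, 0.002, -0.001]
ft_force: [-4.3, -1.2, 11.7]
gripper_width: 0.0002
```

```bash
python3 st.py
```

```text
12.7 [-3.99 -2.04 11.65] [-0.152  0.623 -0.019] S [27.02  0.08  4.83]
```

Request:
move_arm([
  [[-0.6,0,1.0],[0,0,0],0],
  [[-0.6,0,1.5],[0,0,0],0],
  [[-0.6,0,1.5],[0,0,0],0],
])

```text
clock: 12.95
ee_pos: [0.6093, 0.1508, 0.0463]
eef_rot: [0.995, -0.101, 0.003, -0.001]
ft_force: [-0.1, -0.8, 5.6]
gripper_width: 0.0
```

```bash
python3 st.py
```

```text
12.95 [ 0.09 -0.85  5.61] [-0.191  0.211 -0.027] S [27.25  0.21  4.27]
```

Request:
move_arm([
  [[0,0,0.5],[0,0,0],0],
  [[0,0,0.5],[0,0,0],0],
  [[0,0,0.5],[0,0,0],0],
])

```text
clock: 13.2
ee_pos: [0.6094, 0.1508, 0.0462]
eef_rot: [0.995, -0.101, 0.003, -0.001]
ft_force: [-2.3, 0.2, 6.0]
gripper_width: -0.0001
```

```bash
python3 st.py
```

```text
13.2 [-2.3  -0.23  6.01] [-0.098  0.342 -0.003] S [27.36  0.22  4.17]
```

Force fell from 11.7 N to 6 N and the height fits a home cover. I lift off and check.

Request:
move_arm([
  [[-0.3,0,-3],[0,0,0],0],
  [[-0.3,0,-8],[0,0,0],0],
  [[-0.3,0,-20],[0,0,0],0],
  [[-10,0,-40],[0,0,0],0],
  [[-20,0,-60],[0,0,0],0],
])

```text
clock: 13.62
ee_pos: [0.5891, 0.1546, 0.1069]
eef_rot: [0.995, -0.102, 0.003, -0.001]
ft_force: [0.1, 1.5, 0.4]
gripper_width: -0.0003
```

Request:
move_arm([
  [[-10,12,-15],[0,0,0],0],
  [[-20,25,-30],[0,0,0],0],
  [[-30,35,-40],[0,0,0],0],
  [[-30,35,-40],[0,0,0],0],
  [[-30,35,-40],[0,0,0],0],
])

```text
clock: 14.03
ee_pos: [0.5527, 0.1263, 0.1478]
eef_rot: [0.995, -0.102, 0.003, -0.001]
ft_force: [0.1, -0.0, 0.4]
gripper_width: 0.0001
```

```bash
python3 - <<'E'
from h import *
o,p,d=grab('wrist','w13.png'); np.savez('w13.npz',W=cloud('wrist',o,d))
print(o['clock'],o['ft_force'],o['ee_pos'])
L=(cloud('wrist',o,d).reshape(-1,3)-SEAT)@RS*1000
ok=(L[:,2]>-30)&(L[:,2]<40)
def pr(a,v0,v1,rng,st):
    for x in rng:
        m=ok&(L[:,1-a]>v0)&(L[:,1-a]<v1)&(L[:,a]>=x)&(L[:,a]<x+st)
        if m.sum(): print(x,np.round(np.median(L[m,2]),1),end=' | ')
    print()
pr(0,20,28,np.arange(-64,64,2),2); pr(0,-7,7,np.arange(-64,64,1),1)
m=ok&(L[:,0]>-38)&(L[:,0]<37)&(np.abs(L[:,1])<28)&(np.abs(L[:,2]-8)<1.2)
A=np.c_[L[m],][:,:2];A=np.c_[A,np.ones(len(A))];print('plane',m.sum(),np.linalg.lstsq(A,L[m,2],rcond=None)[0])
m=ok&(L[:,0]<-50)&(L[:,0]>-60)&(np.abs(L[:,1])<38)&(np.abs(L[:,2]-8)<2);print('rim',np.median(L[m,2]))
ys,xs=np.where(((cloud('wrist',o,d)-SEAT)[...,2]>-.01)&(np.abs((cloud('wrist',o,d)-SEAT)@RS)[...,:2]<[.07,.05]).all(-1))
a,b,c,e=ys.min(),ys.max(),xs.min(),xs.max();print(a,b,c,e)
cv2.imwrite('pics/w13c.png',cv2.resize(p[a:b,c:e,::-1],(780,int(780*(b-a)/(e-c))),interpolation=cv2.INTER_CUBIC)[:600])
E
```

```text
14.0333 [ 0.1254066  -0.00852154  0.40026925] [0.5527389  0.12630735 0.14775018]
-64 7.7 | -62 8.2 | -60 8.1 | -58 8.1 | -56 8.1 | -54 8.1 | -52 8.1 | -50 8.0 | -48 8.1 | -46 7.9 | -44 0.7 | -42 7.6 | -40 8.4 | -38 8.2 | -36 8.1 | -34 8.3 | -32 8.2 | -30 8.4 | -28 8.4 | -26 8.5 | -24 8.3 | -22 8.2 | -20 8.3 | -18 8.4 | -16 8.3 | -14 8.6 | -12 8.4 | -10 8.6 | -8 8.7 | -6 8.5 | -4 8.8 | -2 9.0 | 0 8.7 | 2 8.6 | 4 8.7 | 6 8.9 | 8 9.0 | 10 8.9 | 12 8.9 | 14 8.9 | 16 9.0 | 18 8.9 | 20 9.1 | 22 9.1 | 24 9.0 | 26 9.1 | 28 9.0 | 30 9.0 | 32 8.9 | 34 9.2 | 36 8.9 | 38 7.6 | 40 5.2 | 42 8.0 | 44 8.0 | 46 8.2 | 48 8.0 | 50 8.2 | 52 8.0 | 54 8.0 | 56 8.1 | 58 8.1 | 60 8.0 | 62 7.6 | 
-63 7.9 | -62 8.0 | -61 8.0 | -60 8.0 | -59 7.8 | -58 8.2 | -57 8.0 | -56 8.0 | -55 7.8 | -54 7.9 | -53 8.1 | -52 7.9 | -51 8.0 | -50 7.7 | -49 8.0 | -48 8.0 | -47 7.8 | -46 8.0 | -45 7.8 | -44 3.4 | -43 3.1 | -42 3.2 | -41 8.1 | -40 8.2 | -39 8.3 | -38 8.3 | -37 8.2 | -36 8.3 | -35 8.1 | -34 8.4 | -33 8.0 | -32 8.3 | -31 8.3 | -30 8.3 | -29 8.5 | -28 8.3 | -27 8.2 | -26 8.3 | -25 8.2 | -24 8.3 | -23 8.3 | -22 8.6 |
[... 192 characters left out ...]
| -2 24.6 | -1 9.9 | 0 8.3 | 1 8.7 | 2 8.8 | 3 8.6 | 4 8.7 | 5 8.6 | 6 9.0 | 7 8.7 | 8 8.6 | 9 8.6 | 10 8.7 | 11 8.5 | 12 8.8 | 13 8.8 | 14 9.0 | 15 8.8 | 16 8.6 | 17 8.6 | 18 9.0 | 19 8.8 | 20 9.0 | 21 8.9 | 22 8.9 | 23 9.0 | 24 9.5 | 25 9.1 | 26 8.9 | 27 9.1 | 28 9.6 | 29 8.9 | 30 8.8 | 31 9.2 | 32 9.3 | 33 8.9 | 34 9.1 | 35 9.0 | 36 9.1 | 37 9.0 | 38 8.2 | 39 3.9 | 40 4.5 | 41 6.7 | 42 8.7 | 43 11.4 | 44 12.6 | 45 13.1 | 46 13.2 | 47 13.2 | 48 13.1 | 49 13.4 | 50 13.6 | 51 13.2 | 52 13.5 | 53 13.1 | 54 13.3 | 55 13.1 | 56 12.8 | 57 11.6 | 58 8.1 | 59 8.1 | 60 8.0 | 61 7.7 | 62 7.8 | 63 6.9 | 
plane 8553 [ 6.83351067e-03 -2.43538913e-04  8.40085260e+00]
rim 8.037584535032263
109 479 57 639
```

View pics/w13c.png

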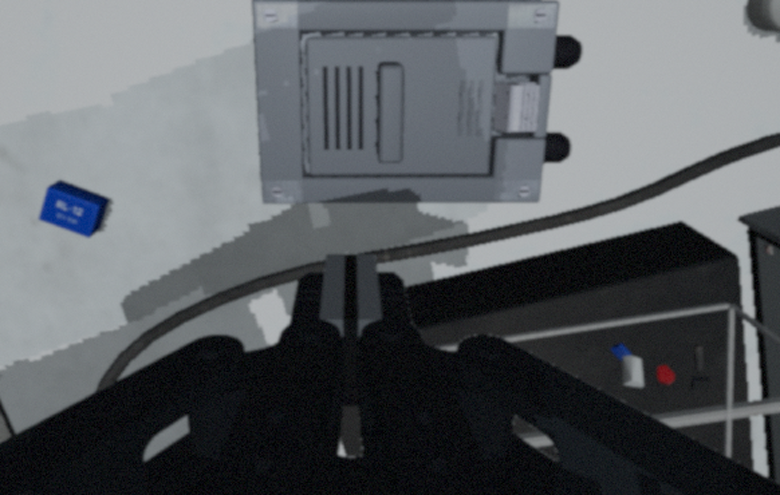

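View pics/w13.png

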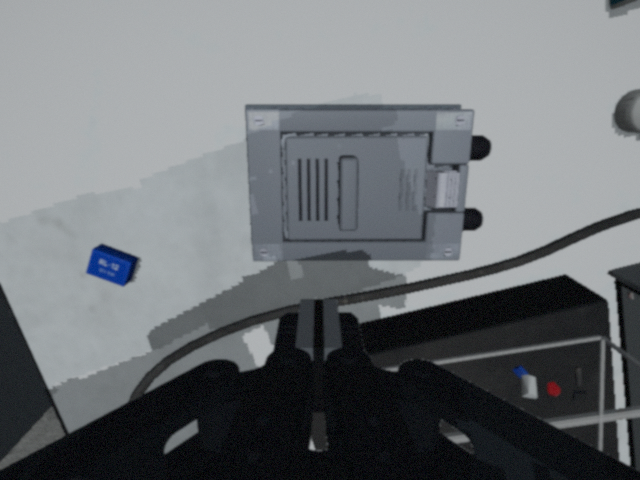

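```bash
python3 - <<'E'
from h import *
o,p,d=grab('top','top_end.png')
a=cv2.imread('pics/top0.png').astype(int);b=p[:,:,::-1].astype(int)
for k in ['driver','cutters','spare_relay','tweezers','tip_pot','vial']: print(k,[ (r['bbox'],r['confidence']) for r in viewer.search_frame('top',k)[:1]])
print(ctrl.get_obs()['clock'],ctrl.close_job())
E
```

```text
driver [([313.9, 248.9, 335.1, 273.9], 0.56)]
cutters [([448.4, 269.8, 480.8, 311.8], 0.82)]
spare_relay []
tweezers []
tip_pot [([172.6, 160.0, 201.8, 183.7], 0.67)]
vial []
the job is handed in; nothing more can be done
14.4333 None
```

The relay box is closed: the cover lies flat with the catch over its tab, and I handed the job in at 14.4 s. I gripped the cover by its rib, held it tilted at 0.20 rad and slid its lip under the ledge without feeling any contact. I then lowered it to about 0.11 rad, let go, and pressed near the thumb place with the closed fingertips until it snapped.

- **Press force:** the highest downward force I read was 11.7 N, about 12.5 N with the sideways part, against the 30 N limit. It fell to 5.6 N when the catch snapped.
- **Cover flat:** the last depth picture shows it tilted by 0.007 to 0.011 rad. Its rear end sits about 1 mm above the seat, which fits the plunger lifting the tab against the catch nose.
- **Lip and catch:** the lip is about 5 mm under the ledge. The catch has the same profile as at the start, so it is sprung forward.
- **Plunger not seen:** it is hidden under the cover. From the cover's height I estimate it is down by about 2 mm.
- **Arm clear:** the force on the tool read near zero with the arm backed off.
- **Other things on the bench:** I felt no contact with any of them. The final search found the driver, cutters and tip pot, but missed the spare relay, tweezers and vial. I compared no positions with the start, though the relay shows in the last wrist picture.

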